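# Lock the sign rail with the curved hook

## Robot

A 7-joint arm with a two-finger parallel gripper is mounted at the origin on the work surface. World frame = base frame: x ahead of the robot, y to its left, z up, the work surface at z = 0. Lengths are in m, angles in rad, forces in N, time in s.
With the tool pointing down it reaches from about 0.425 to 0.925 m from the base axis. Payload 6.8 kg.
Tool frame: the origin (TCP) lies on the centre line of the jaws, within the pads' length; the fingertips stand bot.finger_overhang ahead of it and the grasp point (between the pads) lies 3 mm ahead of it (bot.finger_overhang is the distance from the TCP to the fingertips, in m); z points along the fingers, y is the direction in which the jaws open and shut (so a half turn about z gives the same grasp; the last joint's range is limited). The gripper opens to 85 mm and grips with 20 to 120 N. Pads are 22 mm wide; open, the fingers measure 114 mm over their backs; the gripper's body (76 mm by 85 mm) begins 54 mm behind the grasp point. The pads swing forward as they close: fully open they stand 13 mm farther back than shut.
Start: joints at [1.223, 0.477, 0.022, 1.555, -0.011, 1.109, -0.083], TCP at [0.16, -0.656, 0.221] pointing down, gripper open.
Joint ranges: [-2.96, 2.96], [-0.34, 2.1], [-1.41, 1.46], [0.24, 2.44], [-1.37, 4.51], [0.17, 1.92], [-2.96, 2.96]. Speed limits (rad/s): [2.39, 2.39, 3.14, 3.14, 3.14, 3.14, 3.14].

## Interface

Orientations are given as a unit quaternion [w, x, y, z].
In Python, from station import bot gives the robot as it stands.
- The arm moves only by the tool drive_tool, never from a script. Its argument "increments" is text: rows parted by semicolons, each of 4 numbers parted by spaces: the shift along the world's x, y, z in m, then the turn about the world's z in rad. In form: tx ty tz spin; .... A call has 1 to 12 rows; each row shifts and turns the commanded pose from where the row before left it; what a row does not reach is not made up. A row lasts 1/12 s, in which the tool goes at most 41.7 mm and 7.16 degrees, less where a joint would pass 70% of its speed; a pose out of reach is approached as far as the arm can. A call is refused whole if a number of a shift passes 0.0417 or a number of a turn 0.125, either way. A call with a gripper value outside its range is refused whole. "grip" is the opening, from 0 (shut) to 1 (fully open), set as the call begins (left out, the last holds). The fingers move at their own pace and stop on an object; "squeeze" is the grip in N (left out, the last holds). Time passes only in rows, so rows that do not move let the fingers close. It gives the time, the measured TCP pose, the force and the opening at its end, in the units of the state.
- bot.get_obs(): the state, without advancing time (a new reading comes with each control period).
- bot.read_camera(name): name is "side" or "top" or "wrist"; returns the picture (420x560x3 uint8, red, green, blue); there is no depth.
- bot.calibration(name): a dict with "fx", "fy", "cx", "cy" (pixels), "camera_from_world" (4x4, takes a point from world to camera coordinates). Camera axes: x right, y down, z forward; pixel columns grow to the right and rows downward; lengths in m; the calibration is good to about 2 mm. A picture is of the moment at which its call begins: read the wrist's pose just before it. calibration takes no time and is no camera call; for the wrist camera it gives the pose at the moment of the call.
- bot.hand_in(): hands the job in, once; it reports no verdict.
The state is a dict: "t": time; "q": joint angles; "joint_vel": joint speeds; "joint_torque": joint torques, N m; "eef_pos": TCP position; "tool_rot": TCP orientation; "contact_force": force on the tool from outside, world axes, zero at the start; "torque": the same for the moment, N m; "gripper_width": opening from 0.0 (shut) to 1.0 (fully open).
Only numpy, scipy, OpenCV 4.12 (cv2) and the standard library are available. Lean on these libraries where they do the work, as an engineer would, in place of code of your own. Each camera call takes 0.05 s, during which the arm holds its last target.

## Task

Take the curved steel hook out of its wooden rack, lead its tip from the catch side through the upright eye that stands on the aluminium rail of the steel jig, swinging the hook round along its own arc, and press its lever down into the sprung roller catch until it snaps home. Stop pushing once it has snapped, do not force the hook against the jig, let go, and leave the other things on the bench where they are.

Things in the scene. Friction and masses are not known exactly. Their poses are not given: they have to be found in the camera images.
- jig: Fixed steel base plate 240 x 90 x 12 mm, long along its x, origin under its centre, z up, yaw within 20 degrees (its +x end points away from the robot). Across its -x part lies an aluminium rail (150 mm along y, 34 mm wide, top 24 mm up) with the eye. At x = 38 mm, y = 0 a post 16 x 22 mm carries the roller catch; it is clamped at a different height each time (20 mm range, not given).
- eye (a point): Centre of the upright steel ring on the jig: x = -50, y = 0, z = 50 mm in the jig's frame; axes as the jig's. The hole's axis is the jig's x. Hole 21 mm across, ring wire 10 mm thick, 41 mm over the outside. The hook goes in from the +x side, with its handle raised about 48 degrees, and swings about the point 55 mm straight above the eye until its lever is about level.
- roller_l (a joint): Outward travel (m, 0 = closed, at most 0.006) of the catch's +y roller. The two rollers (8 mm thick, 18 mm long, along x) leave a 5 mm gap above the post's flat top; the 10 mm lever pushes them 2.5 mm apart from above, peak about 10 to 15 N, then they snap shut over it. Home, the lever's axis is 95 to 115 mm up at the post (felt, not given), 13 mm below first touch; the post's top stops it.
- roller_r (a joint): The same for the roller on the jig's -y side.
- pad (a joint): Downward travel (m, 0 = up, 0.003 = flush) of a light sprung pad, 12 mm across, in the top of the catch's post; the lever holds it down when home.
- hook: Loose hook, 0.13 to 0.21 kg, flat in its x-z plane: 10 mm round steel bar bent to an arc of 55 mm radius (bar axis). Origin: the arc's centre. Lever level, the arc starts at x = +55 mm, runs down under the origin (z = -55 mm) and ends in the tip 33 degrees past the lowest point, at -x. A straight lever runs on from the arc's +x end outwards along +x to the handle.
- hook_handle (a point): Centre of the hook's black plastic handle, a block 50 mm long (hook x), 18 mm wide (hook y, gripped across) and 20 mm high (hook z), 130 mm from the hook's origin along its +x. Axes as the hook's. In the rack 70 mm, when home 90 to 120 mm above the bench.
- hook_tip (a point): Middle of the hook's rounded tip (radius 5 mm), at x = -30 mm, z = -46 mm in the hook's frame.
- rack: Fixed wooden rack, base 220 x 75 x 10 mm, origin under its centre; yaw within 20 degrees. The hook stands upright in it, lever level, +x the same: arc in a slot at x = -50 mm (walls 24 mm up), lever in a fork at x = 38 mm (tops 79 mm up); lifting it 20 mm straight up clears both. Rack and jig stand one left, one right, either way round.
- straight_pin: Bystander: straight steel pin 120 mm long lying between rack and jig.
- tape_roll: Bystander: roll of tape, 90 mm across, 25 mm high.
- water_bottle: Bystander: clear bottle 210 mm high.
- spray_can: Bystander: bare metal can 170 mm high.
- glue_pot: Bystander: white pot 80 mm high.
- hammer: Bystander: hammer 260 mm long.
- screwdriver: Bystander: screwdriver 200 mm long.
Mind the look-alikes: they are no part of the job. Leave any pink or red look-alike of the hook alone.

How it is judged:
By the outcome, as a careful person would: the job done as asked, in the order asked, and still so for the second after the job is handed in, with the robot touching nothing.
It also fails if it takes over 64 s, if anything falls off the work surface, if the arm or the gripper's body presses on something with over 40 N, if the wrist force passes 120 N, or if a joint passes its speed limit or range.

## Working session

There is one attempt and no reset: what is moved stays moved. The work goes in short steps, Python scripts to look and compute and a tool call to move; the robot and the scene stay as the last step left them, time stands still between calls to the robot, and variables do not carry over. Pictures are saved under pics/ and viewed, and the job is handed in when it is done.

Besides the shell and the picture viewer there is one more tool, called after "Emit:" as a command line: name --argument value ..., lists and objects as JSON in quotes. drive_tool: Moves the arm, as the interface text tells. Its arguments: {"type":"object","properties":{"increments":{"type":"string"},"grip":{"type":"number"},"squeeze":{"type":"number"}},"required":["increments"]}

```bash
ls; mkdir -p pics
python3 - <<'E'
from station import bot
import cv2
print([a for a in dir(bot) if not a.startswith('_')], bot.finger_overhang)
print(bot.get_obs())
for n in ("side","top","wrist"):
    c=bot.calibration(n); im=bot.read_camera(n)
    cv2.imwrite(f"pics/a_{n}.png",im[:,:,::-1]); print(n,c)
E
```

```text
pics
['PlanningError', 'calibration', 'finger_overhang', 'get_obs', 'hand_in', 'read_camera'] 0.022
{'t': 0.0, 'q': array([ 1.22290598,  0.47782741,  0.02233876,  1.55646194, -0.01152372,
        1.10930514, -0.083093  ]), 'joint_vel': array([-2.61803499e-04,  2.85149287e-04, -1.43773840e-03,  4.09047546e-04,
       -3.94884178e-05, -7.48877542e-04, -3.04392307e-04]), 'joint_torque': array([ 3.17076660e-05, -5.96448541e+01,  1.60845000e+00, -2.81201595e+01,
        1.25332241e-02,  9.22433945e-03,  1.81033130e-06]), 'eef_pos': array([ 0.16015477, -0.65508481,  0.21980298]), 'tool_rot': array([-9.21255691e-04,  9.92819621e-01,  1.19617401e-01, -1.70881174e-04]), 'contact_force': array([0.22538936, 0.00118566, 0.11226617]), 'torque': array([-0.01601098,  0.00295046, -0.03412174]), 'gripper_width': 1.0062786910969193}
side {'fx': 525.7730311237623, 'fy': 525.7730311237623, 'cx': 280.59638592977336, 'cy': 216.78017315656723, 'camera_from_world': array([[-0.94334873, -0.33176991, -0.00468009,  0.57147127],
       [-0.25031951,  0.72087088, -0.64628579,  0.20768419],
       [ 0.21779192, -
[... 154 characters left out ...]
606, 'cx': 279.46090791223446, 'cy': 203.24443303066658, 'camera_from_world': array([[ 0.00672295, -0.99986521,  0.01497904, -0.00998837],
       [-0.98940715, -0.00882337, -0.14489872,  0.6147727 ],
       [ 0.14501135, -0.01384622, -0.9893331 ,  1.23906459],
       [ 0.        ,  0.        ,  0.        ,  1.        ]])}
wrist {'fx': 346.88551658857125, 'fy': 346.88551658857125, 'cx': 278.55557941063597, 'cy': 211.2434741569885, 'camera_from_world': array([[ 0.23768171, -0.97134251, -0.00106656, -0.67449063],
       [-0.93656194, -0.22946204,  0.26495076, -0.03411565],
       [-0.25760267, -0.06197505, -0.96426135,  0.3777192 ],
       [ 0.        ,  0.        ,  0.        ,  1.        ]])}
```

View pics/a_side.png

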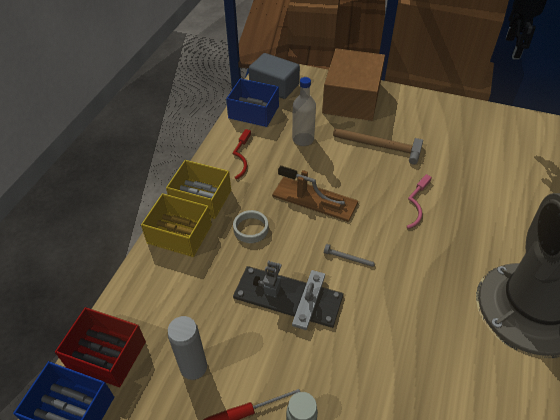

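View pics/a_top.png

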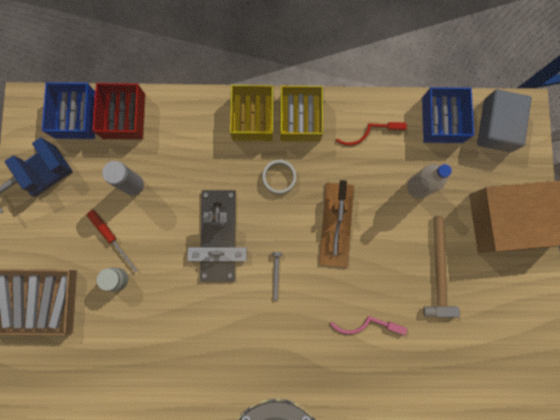

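Run:
```python
import cv2
t=cv2.imread("pics/a_top.png"); s=cv2.imread("pics/a_side.png")
cv2.imwrite("pics/z1.png",cv2.resize(t[180:295,180:260],None,fx=5,fy=5,interpolation=cv2.INTER_CUBIC))
cv2.imwrite("pics/z2.png",cv2.resize(t[170:280,300:380],None,fx=5,fy=5,interpolation=cv2.INTER_CUBIC))
cv2.imwrite("pics/z3.png",cv2.resize(s[155:225,265:365],None,fx=7,fy=7,interpolation=cv2.INTER_CUBIC))
cv2.imwrite("pics/z4.png",cv2.resize(s[250:340,225:350],None,fx=6,fy=6,interpolation=cv2.INTER_CUBIC))
```

```text
(no output)
```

View pics/z1.png

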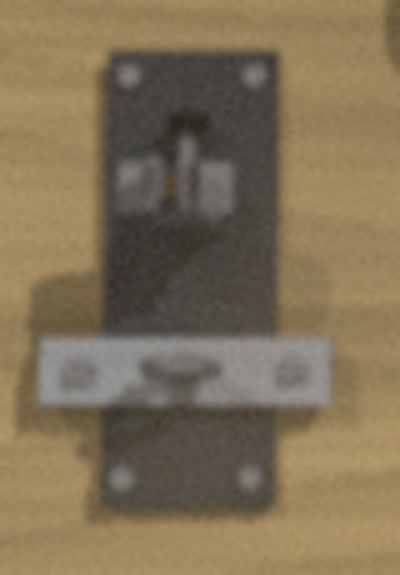

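View pics/z2.png

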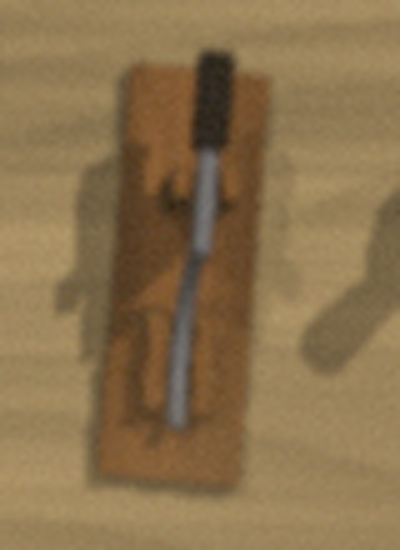

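View pics/z3.png

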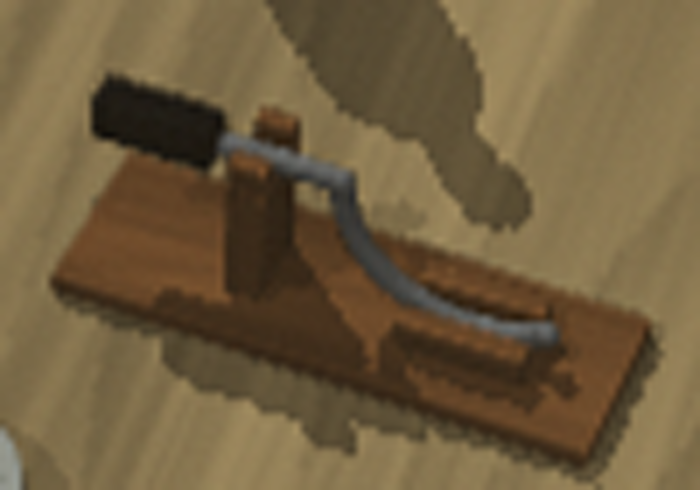

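View pics/z4.png

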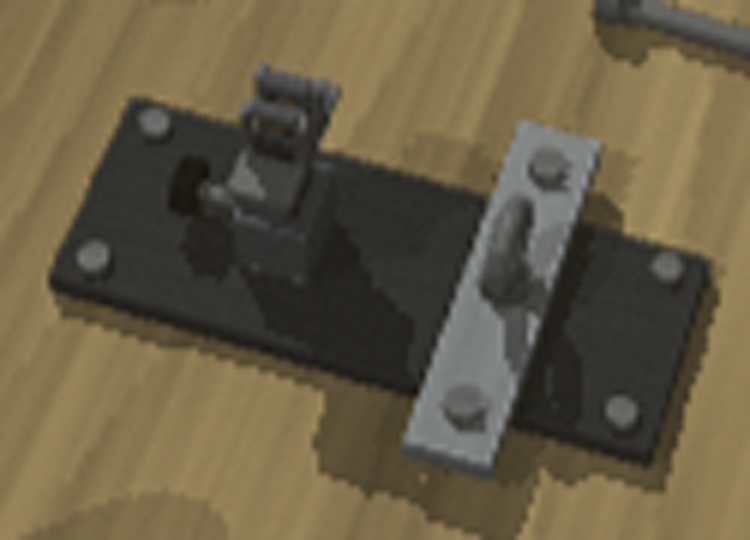

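```bash
cat > h.py <<'E'
import numpy as np
from scipy.optimize import least_squares
def proj(c,P):
    T=np.array(c["camera_from_world"]);p=np.asarray(P)@T[:3,:3].T+T[:3,3]
    return np.c_[c["fx"]*p[:,0]/p[:,2]+c["cx"],c["fy"]*p[:,1]/p[:,2]+c["cy"]]
def place(v,L):
    x,y,a=v;L=np.asarray(L,float);c,s=np.cos(a),np.sin(a)
    return np.c_[x+c*L[:,0]-s*L[:,1],y+s*L[:,0]+c*L[:,1],L[:,2]]
def ray(c,uv,z):
    T=np.array(c["camera_from_world"]);R=T[:3,:3];o=-R.T@T[:3,3]
    d=R.T@np.array([(uv[0]-c["cx"])/c["fx"],(uv[1]-c["cy"])/c["fy"],1])
    return o+d*(z-o[2])/d[2]
def fit(obs,v0):
    # obs: list of (cal, local pts, uv)
    f=lambda v:np.concatenate([(proj(c,place(v,L))-uv).ravel() for c,L,uv in obs])
    r=least_squares(f,v0,loss='soft_l1');return r.x,f(r.x).reshape(-1,2)
def unz(p,off,k): return (np.array(p,float)+.5)/k-.5+np.array(off)
E
python3 - <<'E'
from h import *
from station import bot
t=bot.calibration("top");s=bot.calibration("side")
a=.12;b=.045
pl=[[a,b,.012],[a,-b,.012],[-a,-b,.012],[-a,b,.012]]
ra=[[-.033,.075,.024],[-.033,-.075,.024],[-.067,-.075,.024],[-.067,.075,.024]]
o1=(t,pl,unz([(108,50),(277,52),(275,512),(97,512)],(180,180),5))
o2=(t,ra,unz([(38,338),(332,338),(332,405),(38,405)],(180,180),5))
o3=(s,pl,unz([(52,280),(135,97),(712,258),(655,458)],(225,250),6))
o4=(s,ra,unz([(404,448),(523,122),(602,142),(492,472)],(225,250),6))
np.set_printoptions(precision=4,suppress=True)
for o in ([o1,o2,o3,o4],[o1,o2],[o3,o4]): print("jig",*fit(o,[.55,.15,0]))
a=.11;b=.0375
pl=[[a,b,.01],[a,-b,.01],[-a,-b,.01],[-a,b,.01]]
o1=(t,pl,unz([(135,62),(270,75),(240,487),(95,480)],(300,170),5))
o3=(s,pl,unz([(52,282),(130,152),(655,325),(588,455)],(265,155),7))
for o in ([o1,o3],[o1],[o3]): print("rack",*fit(o,[.55,-.15,0]))
v=fit([o1,o3],[.55,-.15,0])[0]
L=[[.055,0,.08],[.105,0,.08],[-.08,0,.029],[.038,0,.079]]
print(place(v,L)); print((proj(t,place(v,L))-(300,170)+.5)*5-.5)
E
```

```text
jig [0.533  0.1559 0.0112] [[-0.2861  0.6753]
 [-0.0039  0.2116]
 [-0.3878  0.0041]
 [ 0.2066  0.169 ]
 [ 0.2914  0.8721]
 [-0.1989  0.6589]
 [-0.2687  0.5222]
 [-0.003   0.7602]
 [-0.9332 -0.2548]
 [-0.6632 -0.2472]
 [ 0.0851  0.1017]
 [-0.5408 -0.1205]
 [-0.3501 -0.8409]
 [-0.61   -0.2946]
 [ 0.1025  0.1833]
 [-0.1485 -0.3871]]
jig [0.5342 0.1557 0.0091] [[-0.0877  0.1697]
 [ 0.1883 -0.2231]
 [-0.3859 -0.4543]
 [ 0.2146 -0.3641]
 [ 0.3728  0.3196]
 [-0.1278  0.2297]
 [-0.2252  0.0897]
 [ 0.0509  0.2035]]
jig [0.532  0.1562 0.0124] [[-0.5865  0.0296]
 [-0.3659  0.0017]
 [ 0.462   0.2754]
 [-0.1037  0.0836]
 [ 0.0795 -0.5931]
 [-0.2753 -0.1013]
 [ 0.4477  0.3659]
 [ 0.2941 -0.1513]]
rack [ 0.5643 -0.1562 -0.0895] [[-0.8433  0.3977]
 [ 0.1696  0.5349]
 [-0.1213  0.998 ]
 [ 0.1735 -0.4029]
 [-0.5567 -0.688 ]
 [-0.2462 -0.1847]
 [-0.1521 -0.7705]
 [-0.1065  0.3003]]
rack [ 0.5653 -0.1565 -0.0905] [[-0.6691 -0.0109]
 [ 0.3381  0.1531]
 [-0.0306  0.5886]
 [ 0.27   -0.8404]]
rack [ 0.5633 -0.1553 -0.089 ] [[-0.3245 -0.3478]
 [-0.0278  0.1311]
 [ 0.1329 -0.4573]
 [ 0.1972  0.6391]]
[[ 0.619  -0.1611  0.08  ]
 [ 0.6688 -0.1656  0.08  ]
 [ 0.4846 -0.149   0.029 ]
 [ 0.6021 -0.1596  0.079 ]]
[[210.9896 152.514 ]
 [218.7001  55.0795]
 [176.807  425.7542]
 [208.0732 186.1756]]
```

Emit:
drive_tool --increments "0.02 0.02 0.02 -0.02; 0.028 0.027 0.01 -0.02; 0.028 0.027 0.01 -0.02; 0.028 0.027 0.01 -0.02; 0.028 0.027 0.01 -0.02; 0.028 0.027 0.01 -0.02; 0.028 0.027 0 -0.02; 0.028 0.027 0 -0.02; 0.028 0.027 0 -0.02; 0.028 0.027 0 -0.02; 0.028 0.027 0 -0.02; 0.028 0.027 0 -0.02" --grip 1

```text
t: 1.15
eef_pos: [0.4892, -0.3371, 0.2907]
tool_rot: [-0.0, 1.0, -0.001, -0.0]
contact_force: [0.2, -0.4, -0.1]
gripper_width: 1.003
```

Emit:
drive_tool --increments "0.028 0.027 0 -0.018; 0.028 0.027 0 -0.018; 0.028 0.027 0 -0.018; 0.028 0.027 -0.02 -0.018; 0.028 0.027 -0.03 -0.016; 0.02 0.02 -0.03 0; 0.01 0.01 -0.03 0; 0.004 0.004 -0.01 0; 0 0 0 0"

```text
t: 1.9
eef_pos: [0.6552, -0.1731, 0.1725]
tool_rot: [-0.001, 0.999, -0.043, -0.003]
contact_force: [0.3, -1.3, -1.0]
gripper_width: 1.001
```

Run:
```python
from h import *
from station import bot
import cv2
o=bot.get_obs();print(o["eef_pos"],o["tool_rot"])
c=bot.calibration("wrist");im=bot.read_camera("wrist");cv2.imwrite("pics/b.png",im[:,:,::-1])
v=[.5643,-.1562,-.0895]
print(proj(c,place(v,[[.055,.009,.08],[.055,-.009,.08],[.105,.009,.08],[.105,-.009,.08]])))
o=bot.get_obs();print(o["eef_pos"],o["tool_rot"])
```

```text
[ 0.65517215 -0.17313434  0.17254931] [-8.04872117e-04  9.99075579e-01 -4.28544294e-02 -3.29196582e-03]
[[254.97316442 257.23043539]
 [278.6126969  257.3271362 ]
 [253.97580171 193.09242577]
 [278.89405059 193.19531278]]
[ 0.65578901 -0.17529239  0.17525635] [ 4.43893901e-06  9.99031818e-01 -4.39666646e-02 -1.53558070e-03]
```

View pics/b.png

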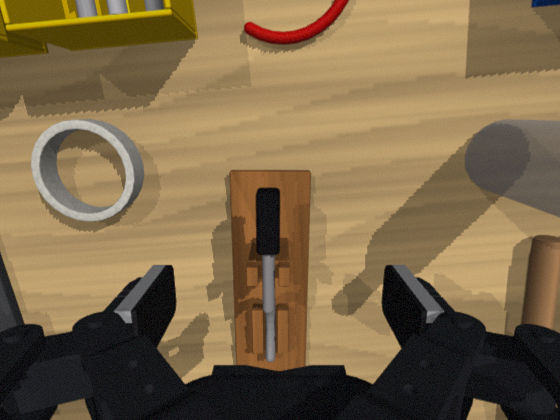

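Emit:
drive_tool --increments "0.006 0.005 -0.01 0; 0.005 0.004 -0.015 0; 0 0 -0.015 0; 0 0 -0.01 0; 0 0 0 0; 0 0 0 0"

```text
t: 2.45
eef_pos: [0.6674, -0.1667, 0.126]
tool_rot: [0.0, 0.999, -0.045, -0.0]
contact_force: [0.5, -1.1, 1.0]
gripper_width: 1.001
```

Emit:
drive_tool --increments "0 0.0003 -0.014 0; 0 0 -0.014 0; 0 0 -0.008 0; 0 0 0 0"

```text
t: 2.78
eef_pos: [0.6658, -0.1655, 0.0872]
tool_rot: [-0.0, 0.999, -0.044, -0.002]
contact_force: [-0.7, 0.1, -0.5]
gripper_width: 1.004
```

Emit:
drive_tool --increments "0 0 0 0; 0 0 0 0; 0 0 0 0; 0 0 0 0; 0 0 0 0; 0 0 0 0; 0 0 0 0; 0 0 0 0" --grip 0 --squeeze 20

```text
t: 3.45
eef_pos: [0.6678, -0.1658, 0.0904]
tool_rot: [0.0, 0.999, -0.044, 0.0]
contact_force: [-0.2, -0.3, 0.6]
gripper_width: 0.003
```

Run:
```python
from station import bot
import cv2
im=bot.read_camera("wrist");cv2.imwrite("pics/c.png",im[:,:,::-1])
im=bot.read_camera("side");cv2.imwrite("pics/c2.png",cv2.resize(im[100:240,220:400,::-1],None,fx=4,fy=4))
print(bot.get_obs())
```

```text
{'t': 3.55, 'q': array([ 0.27051429,  0.63432732, -0.17128828,  1.6149983 ,  0.12903111,
        0.90332879, -1.6070965 ]), 'joint_vel': array([-0.00111485,  0.00228619, -0.00159465, -0.0006824 ,  0.00271649,
       -0.00029248, -0.00086206]), 'joint_torque': array([ 1.58632442e-04, -6.52404642e+01, -1.54279802e+00, -2.45057720e+01,
        1.09538055e-02,  9.43686391e-04, -5.86062868e-06]), 'eef_pos': array([ 0.66774077, -0.16579746,  0.09031177]), 'tool_rot': array([ 2.25344098e-05,  9.99027076e-01, -4.41010221e-02,  8.99482495e-06]), 'contact_force': array([-0.81173238,  0.34649188,  0.34990314]), 'torque': array([ 0.05895573, -0.09072328, -0.02870078]), 'gripper_width': -0.0020462390032888558}
```

View pics/c.png

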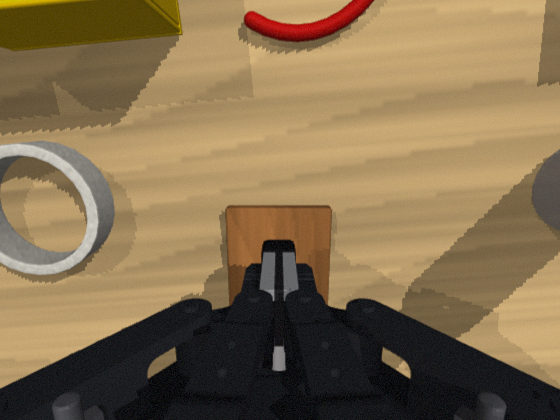

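View pics/c2.png

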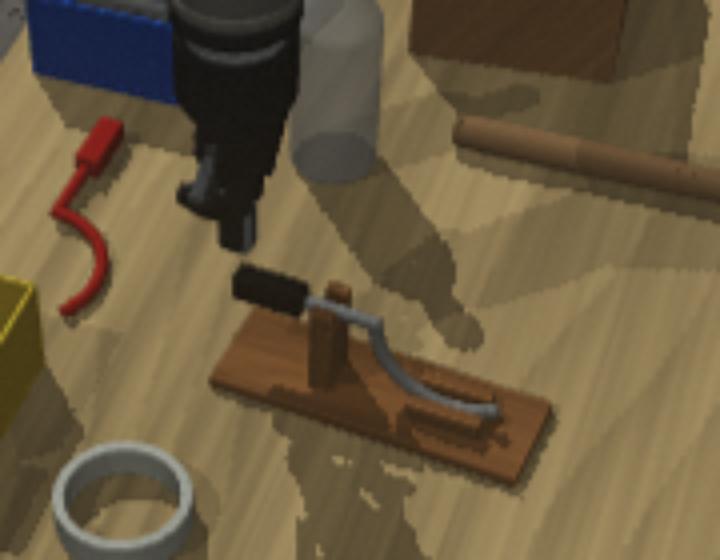

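Run:
```python
from h import *
from station import bot
s=bot.calibration("side")
zs=np.arange(.06,.11,.005)
P=np.c_[np.full(len(zs),.6677),np.full(len(zs),-.1658),zs]
for z,p in zip(zs,(proj(s,P)-(220,100))*4): print(z,p)
v=[.5643,-.1562,-.0895]
print((proj(s,place(v,[[.105,.009,.08],[.105,.009,.06],[.105,-.009,.08],[.055,.009,.08],[.055,.009,.06],[-.05,0,.015]]))-(220,100))*4)
```

```text
0.06 [236.86926468 290.4217486 ]
0.065 [236.81899551 285.07705288]
0.07 [236.76845114 279.70309722]
0.07500000000000001 [236.7176293 274.2996407]
0.08000000000000002 [236.66652771 268.86643972]
0.08500000000000002 [236.61514403 263.403248  ]
0.09000000000000002 [236.56347594 257.90981653]
0.09500000000000003 [236.51152106 252.38589355]
0.10000000000000003 [236.45927701 246.83122447]
0.10500000000000004 [236.40674135 241.24555189]
[[229.15750989 277.44646749]
 [229.44306655 298.98755065]
 [240.54024167 259.96339632]
 [298.9942552  299.69061362]
 [298.51182898 321.19751344]
 [448.16410159 406.50118203]]
```

Run:
```python
from station import bot
import cv2
im=bot.read_camera("side");cv2.imwrite("pics/c3.png",cv2.resize(im[120:190,250:330,::-1],None,fx=8,fy=8,interpolation=cv2.INTER_CUBIC))
im=bot.read_camera("top");cv2.imwrite("pics/c4.png",cv2.resize(im[130:270,290:390,::-1],None,fx=4,fy=4,interpolation=cv2.INTER_CUBIC))
import numpy as np
T=np.array(bot.calibration("wrist")["camera_from_world"]);print(-T[:3,:3].T@T[:3,3],T[:3,:3])
```

```text
[ 0.73481514 -0.17180442  0.24293185] [[-8.79469704e-02 -9.96125066e-01  4.28621781e-04]
 [-9.60590988e-01  8.49235860e-02  2.64675157e-01]
 [-2.63685959e-01  2.28656480e-02 -9.64337533e-01]]
```

View pics/c3.png

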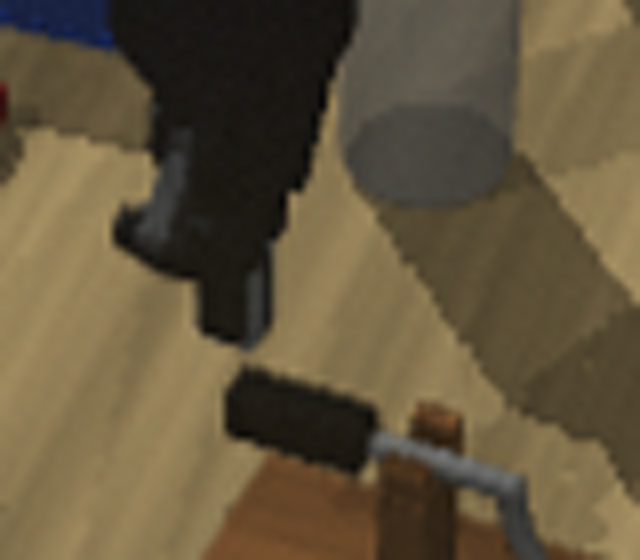

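View pics/c4.png

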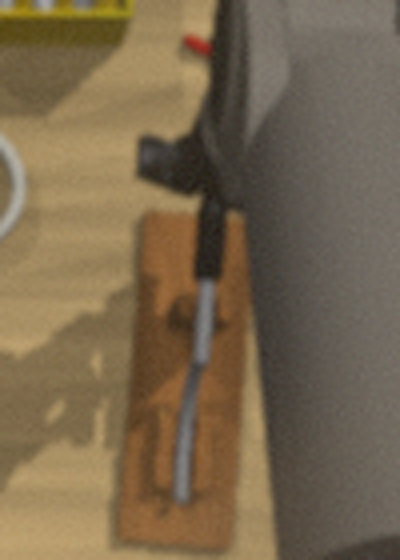

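```bash
python3 - <<'E'
from h import *
from station import bot
c=bot.calibration("wrist");s=bot.calibration("side")
for z in (.068,.08,.09,.1,.11,.12):
    P=[[.6677,-.1658,z],[.6787,-.1668,z],[.6567,-.1648,z]]
    print(z,proj(c,P).round(0).tolist(),((proj(s,[[.6677,-.154,z]])-(250,120))*8).round().tolist())
v=[.5643,-.1562,-.0895]
print(proj(c,place(v,[[.105,.009,.08],[.105,-.009,.08],[.11,.0375,.01],[.11,-.0375,.01]])).round())
E
python3 - <<'E'
import cv2
im=cv2.imread('pics/c.png');cv2.imwrite('pics/c5.png',cv2.resize(im[190:330,200:360],None,fx=5,fy=5,interpolation=cv2.INTER_CUBIC))
E
```

```text
0.068 [[278.0, 246.0], [278.0, 226.0], [278.0, 265.0]] [[222.0, 428.0]]
0.08 [[278.0, 255.0], [278.0, 234.0], [278.0, 275.0]] [[221.0, 402.0]]
0.09 [[278.0, 263.0], [278.0, 241.0], [278.0, 284.0]] [[221.0, 380.0]]
0.1 [[278.0, 272.0], [278.0, 249.0], [278.0, 294.0]] [[221.0, 358.0]]
0.11 [[278.0, 282.0], [278.0, 258.0], [278.0, 305.0]] [[221.0, 335.0]]
0.12 [[278.0, 294.0], [278.0, 268.0], [278.0, 319.0]] [[220.0, 313.0]]
[[260. 252.]
 [296. 252.]
 [224. 207.]
 [332. 208.]]
```

View pics/c5.png

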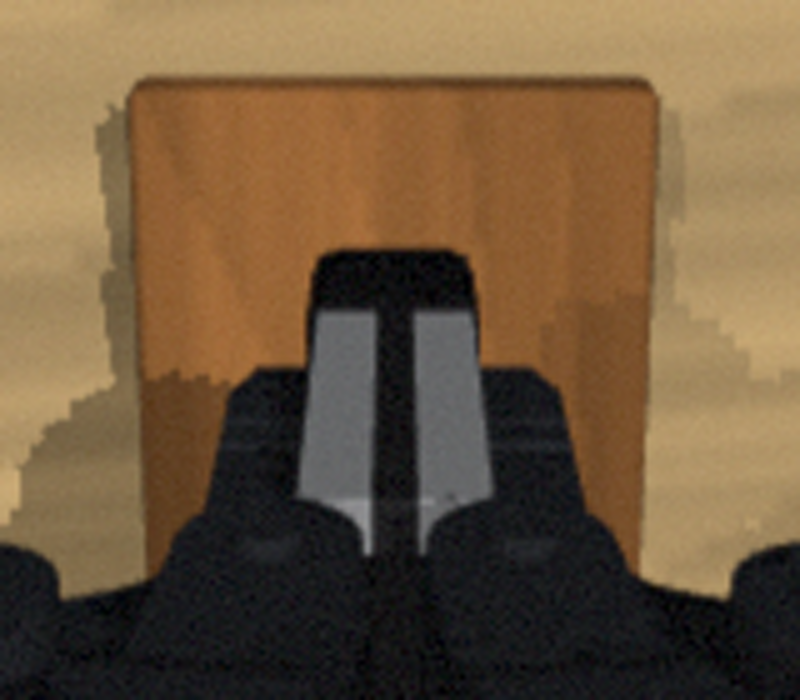

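Emit:
drive_tool --increments "0 0 0 0; 0 0 0 0; 0 0 0 0; 0 0 0 0; 0 0 0 0; -0.003 0 -0.01 0; 0 0 -0.01 0; 0 0 -0.01 0; 0 0 0 0; 0 0 0 0" --grip 0.6

```text
t: 4.48
eef_pos: [0.6638, -0.1656, 0.0588]
tool_rot: [-0.0, 0.999, -0.044, -0.001]
contact_force: [-0.2, -0.2, 0.2]
gripper_width: 0.6
```

Emit:
drive_tool --increments "0 0 0 0; 0 0 0 0; 0 0 0 0; 0 0 0 0; 0 0 0 0; 0 0 0 0; 0 0 0 0" --grip 0 --squeeze 20

```text
t: 5.07
eef_pos: [0.6652, -0.1658, 0.0607]
tool_rot: [0.0, 0.999, -0.044, 0.001]
contact_force: [0.8, -0.4, 1.1]
gripper_width: 0.197
```

Run:
```python
from station import bot
import cv2
im=bot.read_camera("side");cv2.imwrite("pics/d.png",cv2.resize(im[120:220,250:370,::-1],None,fx=6,fy=6,interpolation=cv2.INTER_CUBIC))
print(bot.get_obs())
```

```text
{'t': 5.1167, 'q': array([ 0.26882811,  0.66559584, -0.16751067,  1.6373238 ,  0.13751174,
        0.84920876, -1.61341831]), 'joint_vel': array([-0.00203794, -0.0004585 ,  0.0008308 , -0.00123359,  0.00093387,
       -0.00140125,  0.00074946]), 'joint_torque': array([ 2.37585017e-01, -6.47156811e+01, -1.27427470e+00, -2.23596901e+01,
        6.36361423e-02,  2.83219116e-01,  1.26775386e-02]), 'eef_pos': array([ 0.66520289, -0.16576364,  0.06070108]), 'tool_rot': array([ 2.29930269e-05,  9.99028349e-01, -4.40693514e-02,  5.00252633e-04]), 'contact_force': array([1.19007475, 0.59000192, 1.53639092]), 'torque': array([ 0.07304908, -0.15018363,  0.03899333]), 'gripper_width': 0.20296948812923057}
```

View pics/d.png

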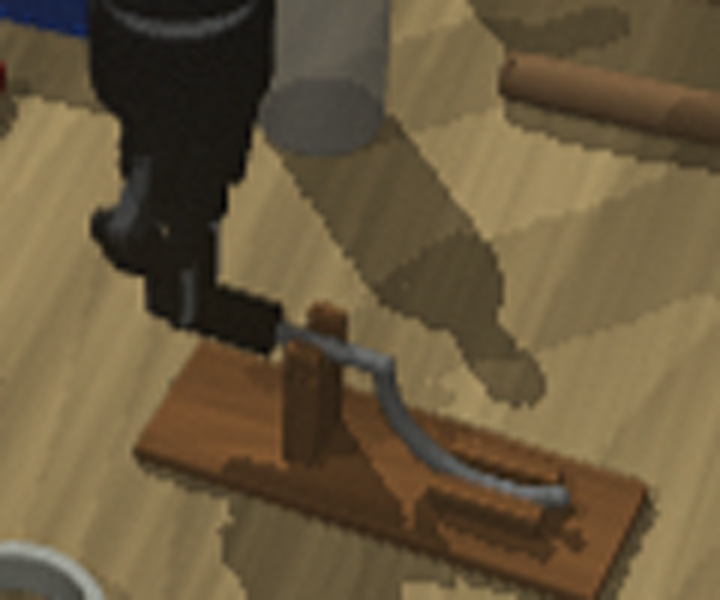

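Emit:
drive_tool --increments "0 0 0.006 0; 0 0 0.01 0; 0 0 0.012 0; 0 0 0.012 0; 0 0 0.01 0; 0 0 0 0; 0 0 0 0"

```text
t: 5.7
eef_pos: [0.6654, -0.1659, 0.1116]
tool_rot: [0.0, 0.999, -0.044, 0.001]
contact_force: [-0.0, 0.7, -2.5]
gripper_width: 0.202
```

Run:
```python
from station import bot
import cv2
im=bot.read_camera("side");cv2.imwrite("pics/e.png",cv2.resize(im[120:220,250:370,::-1],None,fx=6,fy=6,interpolation=cv2.INTER_CUBIC))
o=bot.get_obs();print(o["eef_pos"],o["contact_force"],o["torque"],o["gripper_width"])
```

```text
[ 0.66472866 -0.16583923  0.1105921 ] [ 0.43186901  0.75376113 -1.24550424] [-0.03356219 -0.16160021 -0.01412908] 0.1972313449547556
```

View pics/e.png

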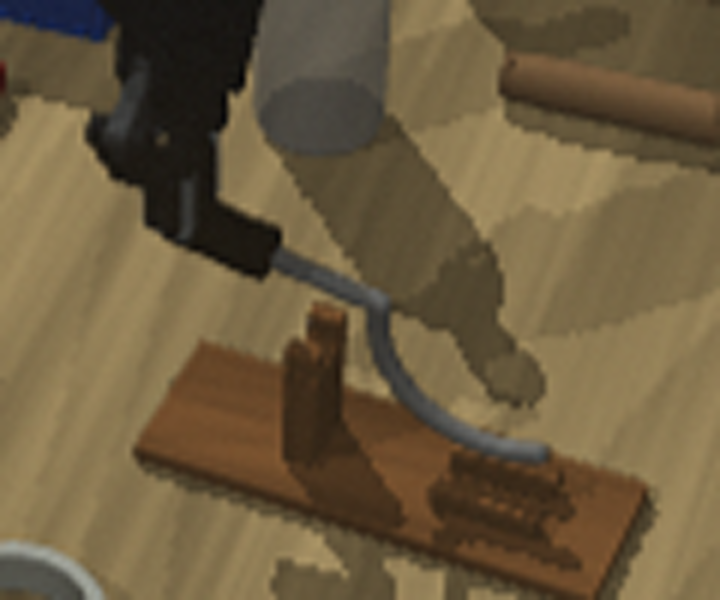

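```bash
cat >> h.py <<'E'
HK={'tip':(-.030,-.046),'tipend':(-.0342,-.0435),'bend':(.055,0),'lh':(.105,0),'low':(0,-.055),
 'hend':(.155,0),'hb':(.105,-.010)}
def hookfit(cal,tcp,psi,names,uv,v0=(-.15,0.05,.2)):
    """v=(along-x offset of C from tcp, C z - tcp z, pitch); returns also with lateral 0"""
    def pts(v):
        c,s=np.cos(v[2]),np.sin(v[2])
        o=[]
        for n in names:
            x,z=HK[n]; X=v[0]+c*x-s*z; Z=v[1]+s*x+c*z
            o.append([tcp[0]+X*np.cos(psi),tcp[1]+X*np.sin(psi),tcp[2]+Z])
        return np.array(o)
    f=lambda v:(proj(cal,pts(v))-uv).ravel()
    r=least_squares(f,v0); return r.x,f(r.x).reshape(-1,2)
E
python3 - <<'E'
from h import *
from station import bot
s=bot.calibration("side")
np.set_printoptions(precision=4,suppress=True)
uv=unz([(546,454),(383,300),(275,257)],(250,120),6)
tcp=bot.get_obs()["eef_pos"];print(tcp)
v,r=hookfit(s,tcp,-.0885,['tipend','bend','lh'],uv);print(v,np.degrees(v[2]));print(r)
# grip pt in hook frame: assumed same in rack: C at tcp0 
L=place([.5643,-.1562,-.0895],[[-.05,0,.07]])[0]
d=np.array([.6652,-.1658])-L[:2];print(L,np.hypot(*d),.0607-.07)
E
```

```text
[ 0.6647 -0.1658  0.1106]
[-0.1464 -0.0127  0.1806] 10.350269336938482
[[ 0.1937 -0.0652]
 [-0.2662  0.4828]
 [ 0.0695 -0.4094]]
[ 0.5145 -0.1517  0.07  ] 0.15135518027593314 -0.00930000000000001
```

Emit:
drive_tool --increments "0 0 0.02 0; 0 0 0.025 0; 0.01 -0.001 0.01 0; 0.025 -0.002 0 0; 0.03 -0.003 0 0; 0.03 -0.003 0 0; 0.02 -0.002 -0.005 0; 0.01 0 -0.015 0; 0 0 -0.02 0; 0 0 -0.015 0; 0 0 0 0; 0 0 0 0"

```text
t: 6.75
eef_pos: [0.7882, -0.1767, 0.1084]
tool_rot: [-0.0, 0.999, -0.044, -0.002]
contact_force: [-0.4, -0.7, -1.2]
gripper_width: 0.2
```

Run:
```python
from station import bot
import cv2
im=bot.read_camera("side");cv2.imwrite("pics/f.png",cv2.resize(im[90:220,220:370,::-1],None,fx=5,fy=5,interpolation=cv2.INTER_CUBIC))
o=bot.get_obs();print(o["eef_pos"],o["contact_force"],o["torque"],o["gripper_width"])
```

```text
[ 0.78927357 -0.1769334   0.1102547 ] [0.14691308 0.0517899  0.02022466] [-0.02499913 -0.12414338 -0.00799102] 0.20005974989346542
```

View pics/f.png

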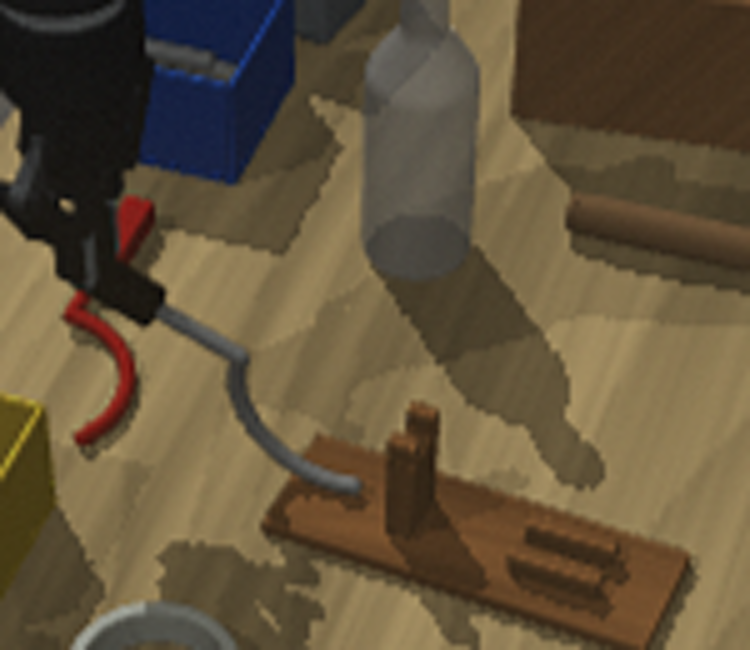

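Run:
```python
from h import *
from station import bot
s=bot.calibration("side")
np.set_printoptions(precision=4,suppress=True)
uv=unz([(360,487),(243,355),(160,307)],(220,90),5)
tcp=bot.get_obs()["eef_pos"]
v,r=hookfit(s,tcp,-.0885,['tipend','bend','lh'],uv);print(v,np.degrees(v[2]));print(r)
th=v[2];R=np.array([[np.cos(th),-np.sin(th)],[np.sin(th),np.cos(th)]])
tip=v[:2]+R@HK['tip'];print("tip rel",tip,"world x",tcp[0]+tip[0],"z",tcp[2]+tip[1])
print("fork face ~",(proj(s,place([.5643,-.1562,-.0895],[[.046,0,.04],[.046,.01,.01],[.03,.01,.01],[.046,.01,.079]]))-(220,90))*5)
# pivot from all three fits
A=[];b=[]
for C,t in (((-.1514,.0093),0.),((-.1464,-.0127),.1806),(tuple(v[:2]),th)):
    c,s_=np.cos(t),np.sin(t)
    # off - R g = C
    A+= [[1,0,-c,s_],[0,1,-s_,-c]]; b+=list(C)
print(np.linalg.lstsq(np.array(A),np.array(b),rcond=None)[0])
```

```text
[-0.1413 -0.0381  0.3461] 19.827587261180184
[[ 0.0927  0.056 ]
 [-0.2139  0.0486]
 [ 0.1203 -0.098 ]]
tip rel [-0.1539 -0.0916] world x 0.6353362945782816 z 0.018700248280272863
fork face ~ [[394.7819 471.6604]
 [386.25   522.4531]
 [413.5812 531.4467]
 [388.8395 432.2872]]
[-0.0107  0.0151  0.14    0.0049]
```

Emit:
drive_tool --increments "-0.008 0.001 0.014 0; -0.008 0.001 0.014 0; -0.0065 0.0005 -0.002 0; -0.01 0.001 0.0115 0; -0.0105 0.001 0.0115 0; -0.012 0.001 0.0095 0; -0.012 0.001 0.0095 0; -0.008 0.0007 0.005 0; -0.008 0.0007 0.0045 0; -0.0085 0.0008 0.004 0; -0.0085 0.0007 0.004 0; 0 0 0 0"

```text
t: 7.8
eef_pos: [0.6885, -0.1676, 0.1966]
tool_rot: [0.0, 0.999, -0.044, -0.0]
contact_force: [0.5, 0.5, -0.9]
gripper_width: 0.201
```

Run:
```python
from station import bot
import cv2
im=bot.read_camera("side");cv2.imwrite("pics/g.png",cv2.resize(im[90:220,220:370,::-1],None,fx=5,fy=5,interpolation=cv2.INTER_CUBIC))
o=bot.get_obs();print(o["eef_pos"],o["contact_force"],o["torque"],o["gripper_width"])
```

```text
[ 0.68913868 -0.16752511  0.19615827] [ 0.90144744  0.29098644 -0.97260381] [ 0.01317281 -0.18547189  0.03013063] 0.2007217280439727
```

View pics/g.png

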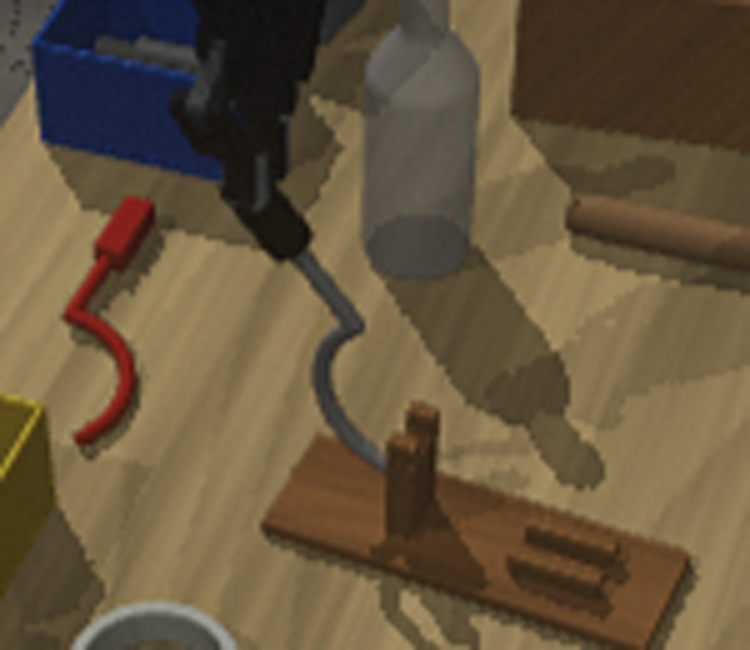

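Emit:
drive_tool --increments "0.005 -0.0005 0.02 0; 0 0 0.035 0; 0 0 0.03 0; -0.0127 0.02 0.005 0.011; -0.0127 0.036 0 0.011; -0.0127 0.038 0 0.011; -0.0127 0.038 0 0.011; -0.0127 0.038 0 0.011; -0.0127 0.038 0 0.011; -0.0127 0.038 0 0.011; -0.0127 0.038 0 0.011; -0.0127 0.036 0 0.011"

```text
t: 8.85
eef_pos: [0.5794, 0.1543, 0.2853]
tool_rot: [-0.0, 1.0, 0.006, -0.0]
contact_force: [0.5, 0.4, -1.3]
gripper_width: 0.204
```

Emit:
drive_tool --increments "0 0.005 0 0; 0 0 0 0; 0 0 0 0"

```text
t: 9.1
eef_pos: [0.5804, 0.1571, 0.2853]
tool_rot: [0.0, 1.0, 0.006, -0.0]
contact_force: [-0.1, -1.4, -1.5]
gripper_width: 0.203
```

Run:
```python
from station import bot
import cv2
o=bot.get_obs();print(o["eef_pos"],o["tool_rot"],o["contact_force"],o["torque"],o["gripper_width"])
im=bot.read_camera("side");cv2.imwrite("pics/h.png",cv2.resize(im[130:350,200:370,::-1],None,fx=3.5,fy=3.5,interpolation=cv2.INTER_CUBIC)[:600])
im=bot.read_camera("wrist");cv2.imwrite("pics/h2.png",im[:,:,::-1])
```

```text
[0.58042128 0.15712252 0.28526602] [ 3.94985592e-04  9.99982646e-01  5.86350937e-03 -4.12884557e-04] [-0.07709064 -1.41268925 -1.50119962] [-0.0451634  -0.12151769 -0.05734383] 0.20314078498538152
```

View pics/h.png

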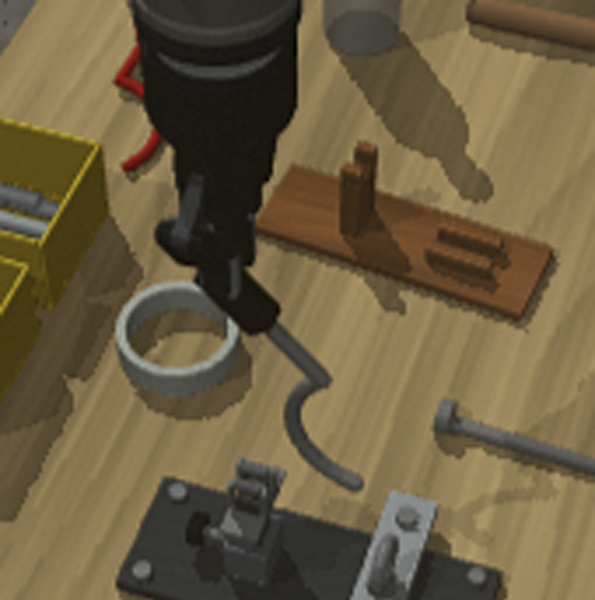

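View pics/h2.png

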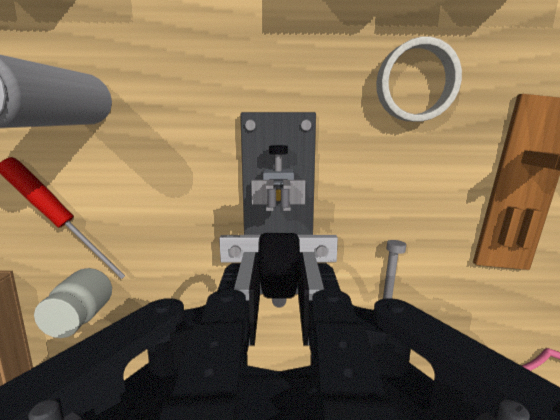

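Run:
```python
from h import *
from station import bot
s=bot.calibration("side");w=bot.calibration("wrist")
np.set_printoptions(precision=4,suppress=True)
uv=unz([(361,486),(329,380),(270,328)],(200,130),3.5)
o=bot.get_obs();tcp=o["eef_pos"];psi=2*np.arctan2(o["tool_rot"][2],o["tool_rot"][1]);print(tcp,psi)
v,r=hookfit(s,tcp,psi,['tipend','bend','lh'],uv,(-.1,-.1,.8));print(v,np.degrees(v[2]));print(r)
th=v[2];R=np.array([[np.cos(th),-np.sin(th)],[np.sin(th),np.cos(th)]])
print("pred C from pivot", np.array([-.0107,.0151])-R@[.140,.005])
pl=[[.12,.045,.012],[.12,-.045,.012],[-.033,.075,.024],[-.033,-.075,.024]]
uvw=np.array([(240.5,112),(316,112),(220,236),(337,236)])
print(fit([(w,pl,uvw)],[.533,.156,.011]))
print(proj(w,place([.533,.156,.0112],[[.038,0,.1],[-.05,0,.07]])))
print("hook pts in wrist",)
```

```text
[0.581  0.1552 0.2853] 0.008280078390750501
[-0.0921 -0.1039  0.8696] 49.8261993489397
[[ 0.2692  0.7547]
 [-0.8623  0.3557]
 [ 0.5643 -0.9697]]
pred C from pivot [-0.0972 -0.0951]
(array([0.5336, 0.1543, 0.0097]), array([[-0.3694, -0.7026],
       [ 0.4168, -0.8025],
       [-0.9076,  1.2527],
       [ 0.8173,  1.0447]]))
[[276.7609 196.2574]
 [277.1641 265.1377]]
hook pts in wrist
```

Run:
```python
from station import bot
import cv2
o=bot.get_obs();print(o["eef_pos"],o["tool_rot"])
im=bot.read_camera("side");cv2.imwrite("pics/i_raw.png",im[:,:,::-1]);cv2.imwrite("pics/i.png",cv2.resize(im[205:275,250:320,::-1],None,fx=8,fy=8,interpolation=cv2.INTER_CUBIC))
o=bot.get_obs();print(o["eef_pos"],o["tool_rot"])
```

```text
[0.58104578 0.15518393 0.28527709] [ 6.01850158e-04  9.99991206e-01  4.14002644e-03 -2.92006676e-04]
[0.58104684 0.15510456 0.28536253] [ 4.87441057e-04  9.99992073e-01  3.94256796e-03 -2.70967566e-04]
```

View pics/i.png

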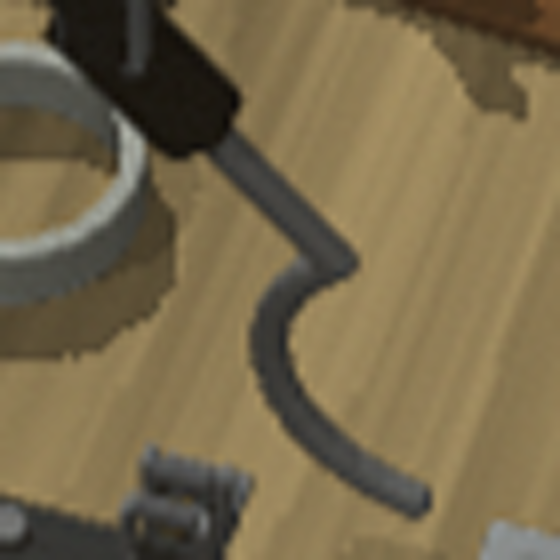

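```bash
cat >> h.py <<'E'
def curve(n=200):
    a=np.radians(np.linspace(-123,0,n)); A=np.c_[.055*np.cos(a),.055*np.sin(a)]
    return A
def hookcurve(cal,tcp,psi,arc_uv,lev_uv,tipend_uv,v0):
    from scipy.spatial import cKDTree
    A=curve();L=np.c_[np.linspace(.055,.105,100),np.zeros(100)];T=np.array([HK['tipend']])
    def W(v,Q):
        c,s=np.cos(v[2]),np.sin(v[2]);X=v[0]+c*Q[:,0]-s*Q[:,1];Z=v[1]+s*Q[:,0]+c*Q[:,1]
        return proj(cal,np.c_[tcp[0]+X*np.cos(psi),tcp[1]+X*np.sin(psi),tcp[2]+Z])
    def f(v):
        o=[]
        for Q,uv in ((A,arc_uv),(L,lev_uv)):
            if len(uv):
                P=W(v,Q);
                for u in uv:
                    # signed perp distance
                    i=np.argmin(((P-u)**2).sum(1));i=min(max(i,1),len(P)-2);t=P[i+1]-P[i-1];t/=np.hypot(*t);d=u-P[i];o.append(t[0]*d[1]-t[1]*d[0])
        if tipend_uv is not None:o+=list((W(v,T)-tipend_uv).ravel())
        return np.array(o)
    r=least_squares(f,v0,x_scale=(.01,.01,.1));return r.x,f(r.x)
E
python3 - <<'E'
from h import *
from station import bot
s=bot.calibration("side")
np.set_printoptions(precision=4,suppress=True)
u=lambda p:unz(p,(250,205),8)
tcp=[.581,.1552,.2853]
v,r=hookcurve(s,tcp,.0085,u([(300,277),(270,340),(291,400),(340,455),(390,485)]),u([(232,152),(285,208),(325,250)]),u([(430,503)]),(-.095,-.1,.85))
print(v,np.degrees(v[2]));print(r)
th=v[2];R=np.array([[np.cos(th),-np.sin(th)],[np.sin(th),np.cos(th)]])
print("pred C from pivot", np.array([-.0107,.0151])-R@[.140,.005])
print("tip",v[:2]+R@HK['tip'])
E
```

```text
[-0.091  -0.0977  0.8351] 47.84596466944183
[ 0.1524  0.2623  0.1958 -0.1113  0.1327  0.1128 -0.1725 -0.3644  0.1881
  0.3452]
pred C from pivot [-0.101 -0.092]
tip [-0.077  -0.1508]
```

Emit:
drive_tool --increments "0 0.0005 -0.01 0; 0 0 -0.015 0; 0 0 -0.015 0; 0 0 -0.015 0; 0 0 -0.01 0; 0 0 -0.008 0; 0 0 0 0; 0 0 0 0"

```text
t: 9.92
eef_pos: [0.5805, 0.1574, 0.2126]
tool_rot: [0.0, 1.0, 0.005, -0.0]
contact_force: [-0.0, 0.4, -1.7]
gripper_width: 0.199
```

Run:
```python
from station import bot
import cv2
o=bot.get_obs();print(o["eef_pos"],o["tool_rot"],o["contact_force"],o["torque"])
im=bot.read_camera("side");cv2.imwrite("pics/j_raw.png",im[:,:,::-1]);cv2.imwrite("pics/j.png",cv2.resize(im[220:320,245:345,::-1],None,fx=6,fy=6,interpolation=cv2.INTER_CUBIC))
im=bot.read_camera("wrist");cv2.imwrite("pics/j2.png",im[:,:,::-1])
```

```text
[0.58049135 0.15735019 0.2126047 ] [ 7.42577966e-05  9.99986641e-01  5.16229672e-03 -2.51709903e-04] [-0.04193091  0.37336694 -1.72972438] [ 0.01368464 -0.13575033  0.01875266]
```

View pics/j.png

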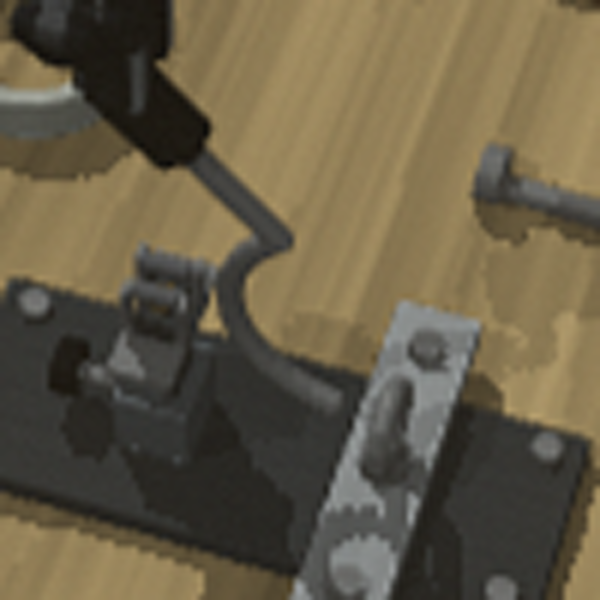

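View pics/j2.png

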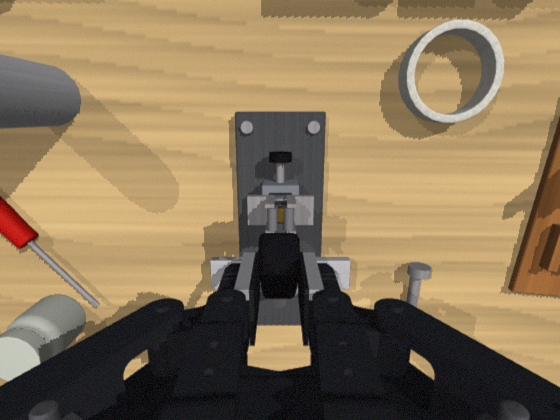

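Run:
```python
from h import *
from station import bot
import cv2
s=bot.calibration("side")
np.set_printoptions(precision=4,suppress=True)
u=lambda p:unz(p,(245,220),6)
tcp=[.5805,.1570,.2126]
v,r=hookcurve(s,tcp,.0103,u([(245,258),(230,300),(248,340),(290,382),(318,397)]),u([(205,165),(240,204),(270,234)]),u([(342,408)]),(-.091,-.098,.83))
print(v,np.degrees(v[2]));print(r)
th=v[2];R=np.array([[np.cos(th),-np.sin(th)],[np.sin(th),np.cos(th)]])
print("C world",tcp[0]+v[0],tcp[2]+v[1],"tip",np.array([tcp[0],tcp[2]])+v[:2]+R@HK['tip'])
im=cv2.imread("pics/j.png")
a=np.linspace(0,2*np.pi,40)
for jig,col in (([.532,.1562,.0124],(0,0,255)),([.533,.156,.0112],(0,255,0))):
    Q=place(jig,np.c_[np.full(40,-.05),.0155*np.cos(a),.05+.0155*np.sin(a)])
    P=((proj(s,Q)-(245,220)+.5)*6-.5).astype(int)
    cv2.polylines(im,[P],True,col,1)
    print(place(jig,[[-.05,0,.05],[.038,0,.1]]))
cv2.imwrite("pics/j3.png",im)
```

```text
[-0.0901 -0.1015  0.853 ] 48.87163642260502
[ 0.0599  0.1997  0.2507 -0.1429  0.0815  0.2409 -0.2765 -0.3138  0.1317
  0.2071]
C world 0.49041845716679355 0.11114638411586851 tip [0.5053 0.0583]
[[0.482  0.1556 0.05  ]
 [0.57   0.1567 0.1   ]]
[[0.483  0.1554 0.05  ]
 [0.571  0.1564 0.1   ]]
```

View pics/j3.png

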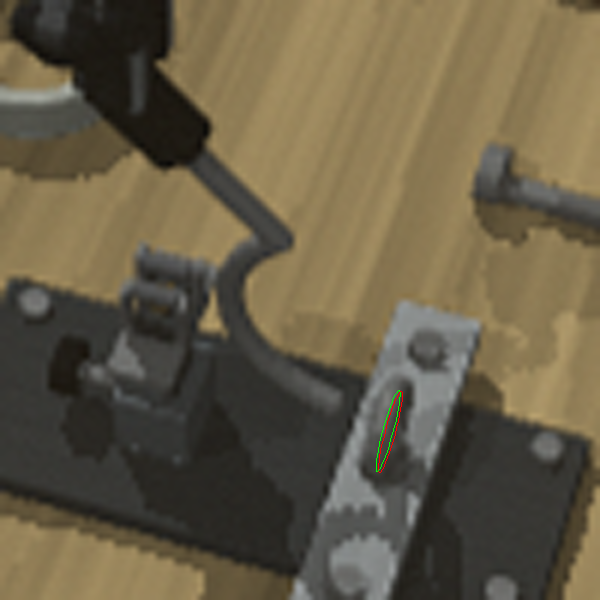

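Run:
```python
import numpy as np
w=lambda d:(lambda t:np.array([np.cos(t)*.140-np.sin(t)*.017+.0107,np.sin(t)*.140+np.cos(t)*.017-.0151]))(np.radians(d))
for d in (48.9,46,43,40,37,34,30,26,22,18,14,10,6,2,-2,-6): print(d,(w(d)*1e3).round(1),((np.array([.4825,.105])+w(d))*1e3).round(1))
```

```text
48.9 [ 89.9 101.6] [572.4 206.6]
46 [95.7 97.4] [578.2 202.4]
43 [101.5  92.8] [584.  197.8]
40 [107.   87.9] [589.5 192.9]
37 [112.3  82.7] [594.8 187.7]
34 [117.3  77.3] [599.8 182.3]
30 [123.4  69.6] [605.9 174.6]
26 [129.1  61.6] [611.6 166.6]
22 [134.1  53.1] [616.6 158.1]
18 [138.6  44.3] [621.1 149.3]
14 [142.4  35.3] [624.9 140.3]
10 [145.6  26. ] [628.1 131. ]
6 [148.2  16.4] [630.7 121.4]
2 [150.    6.8] [632.5 111.8]
-2 [151.2  -3. ] [633.7 102. ]
-6 [151.7 -12.8] [634.2  92.2]
```

```bash
cat > path.py <<'E'
import numpy as np
from scipy.optimize import brentq
g=np.array([.140,.017]);off=np.array([-.0107,.0151]);ex=.4825
R=lambda t:np.array([[np.cos(t),-np.sin(t)],[np.sin(t),np.cos(t)]])
def C(t,tcp): return np.array(tcp)+off-R(t)@g
def bar(t,tcp): # bar axis z at eye x
    c=C(t,tcp);dx=ex-c[0]
    return (c[1]-np.sqrt(.055**2-dx**2) if abs(dx)<.055 else np.nan), np.degrees(np.arcsin(np.clip(dx/.055,-1,1)))
def tipang(t): return np.degrees(t)-33 # deg right of lowest
if __name__=="__main__":
    t=np.radians(48.9)
    for tcp in [(.5575,.2044),(.5575,.2),(.560,.196),(.565,.192),(.572,.190),(.580,.188),(.588,.1855),(.595,.1825),(.600,.178)]:
        out=[]
        for zb in (.0445,.050):
            ts=np.radians(np.linspace(55,-5,600));f=np.array([bar(t,tcp)[0]-zb for t in ts])
            k=np.where(np.sign(f[:-1])!=np.sign(f[1:]))[0]
            k=[i for i in k if np.isfinite(f[i])]
            if len(k): th=ts[k[0]];out.append((zb,round(np.degrees(th),1),"eye ang",round(bar(th,tcp)[1],1),"tip past by deg",round(bar(th,tcp)[1]-tipang(th),1)))
        print(tcp,out)
E
python3 path.py
```

```text
(0.5575, 0.2044) [(0.0445, np.float64(52.0), 'eye ang', np.float64(8.9), 'tip past by deg', np.float64(-10.1)), (0.05, np.float64(48.9), 'eye ang', np.float64(15.8), 'tip past by deg', np.float64(-0.1))]
(0.5575, 0.2) [(0.0445, np.float64(49.5), 'eye ang', np.float64(14.4), 'tip past by deg', np.float64(-2.1)), (0.05, np.float64(46.8), 'eye ang', np.float64(20.4), 'tip past by deg', np.float64(6.6))]
(0.56, 0.196) [(0.0445, np.float64(47.1), 'eye ang', np.float64(17.0), 'tip past by deg', np.float64(2.9)), (0.05, np.float64(44.6), 'eye ang', np.float64(22.4), 'tip past by deg', np.float64(10.8))]
(0.565, 0.192) [(0.0445, np.float64(44.5), 'eye ang', np.float64(17.1), 'tip past by deg', np.float64(5.6)), (0.05, np.float64(42.0), 'eye ang', np.float64(22.3), 'tip past by deg', np.float64(13.4))]
(0.572, 0.19) [(0.0445, np.float64(42.6), 'eye ang', np.float64(13.4), 'tip past by deg', np.float64(3.9)), (0.05, np.float64(40.1), 'eye ang', np.float64(18.4), 'tip past by deg', np.float64(11.4))]
(0.58, 0.188) [(0.0445, np.float64(40.8), 'eye ang', np.float64(8.5), 'tip past by deg', np.float64(0.7)), (0.05, np.float64(38.1), 'eye ang', np.float64(13.6), 'tip past by deg', np.float64(8.5))]
(0.588, 0.1855) [(0.0445, np.float64(39.0), 'eye ang', np.float64(3.5), 'tip past by deg', np.float64(-2.5)), (0.05, np.float64(36.2), 'eye ang', np.float64(8.6), 'tip past by deg', np.float64(5.4))]
(0.595, 0.1825) [(0.0445, np.float64(37.2), 'eye ang', np.float64(-0.5), 'tip past by deg', np.float64(-4.7)), (0.05, np.float64(34.3), 'eye ang', np.float64(4.5), 'tip past by deg', np.float64(3.2))]
(0.6, 0.178) [(0.0445, np.float64(34.8), 'eye ang', np.float64(-1.5), 'tip past by deg', np.float64(-3.3)), (0.05, np.float64(31.9), 'eye ang', np.float64(3.3), 'tip past by deg', np.float64(4.4))]
```

Emit:
drive_tool --increments "0 -0.0015 -0.005 0; 0 0 -0.003 0; -0.004 0 0 0; -0.005 0 0 0; -0.005 0 0 0; -0.005 0 0 0; -0.004 0 0 0; 0 0 0 0; 0 0 0 0"

```text
t: 10.77
eef_pos: [0.5573, 0.1562, 0.2051]
tool_rot: [0.0, 1.0, 0.006, 0.0]
contact_force: [-0.5, 0.8, -1.6]
gripper_width: 0.196
```

```bash
cat > snap.py <<'E'
import sys,cv2
from station import bot
n=sys.argv[1]
o=bot.get_obs();print(o["t"],o["eef_pos"],o["tool_rot"][1:3],o["contact_force"],o["torque"],o["gripper_width"])
im=bot.read_camera("side")[:,:,::-1];cv2.imwrite(f"pics/{n}_raw.png",im)
cv2.imwrite(f"pics/{n}.png",cv2.resize(im[220:320,235:345],None,fx=6,fy=6,interpolation=cv2.INTER_CUBIC))
E
python3 snap.py k
```

```text
10.7667 [0.55733702 0.15616943 0.20505355] [0.99998479 0.00550948] [-0.47397657  0.77221406 -1.55088012] [-0.00171049 -0.0911157   0.03658826] 0.19641562645329044
```

View pics/k.png

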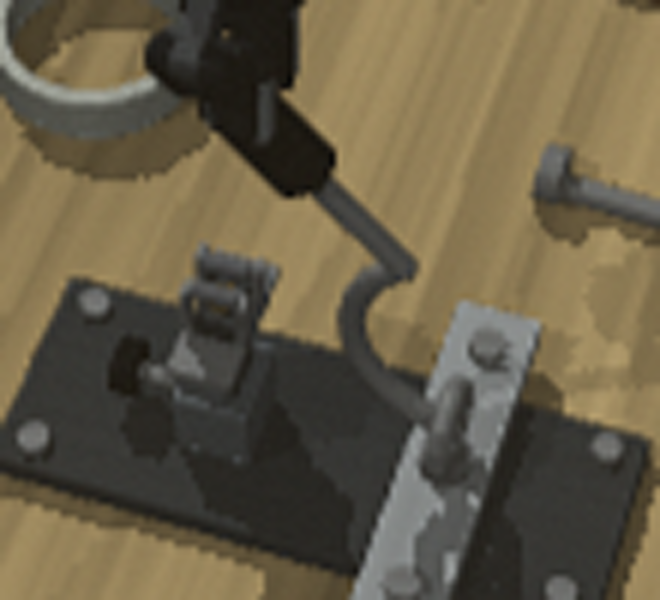

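Emit:
drive_tool --increments "-0.003 0 -0.003 0; -0.002 0 -0.003 0; 0 0 -0.003 0; 0.001 0 -0.003 0; 0.002 0 -0.003 0; 0.002 0 -0.003 0; 0.003 0 -0.003 0; 0.003 0 -0.003 0; 0 0 0 0"

```text
t: 11.57
eef_pos: [0.5636, 0.1559, 0.1799]
tool_rot: [0.0, 1.0, 0.005, -0.001]
contact_force: [0.5, 0.3, 1.3]
gripper_width: 0.201
```

```bash
python3 snap.py l
```

```text
11.5667 [0.56360311 0.15591675 0.1799078 ] [0.99998635 0.00519096] [0.47990174 0.28369921 1.30318805] [ 0.0261342   0.12747264 -0.02724196] 0.20132706648171797
```

View pics/l.png

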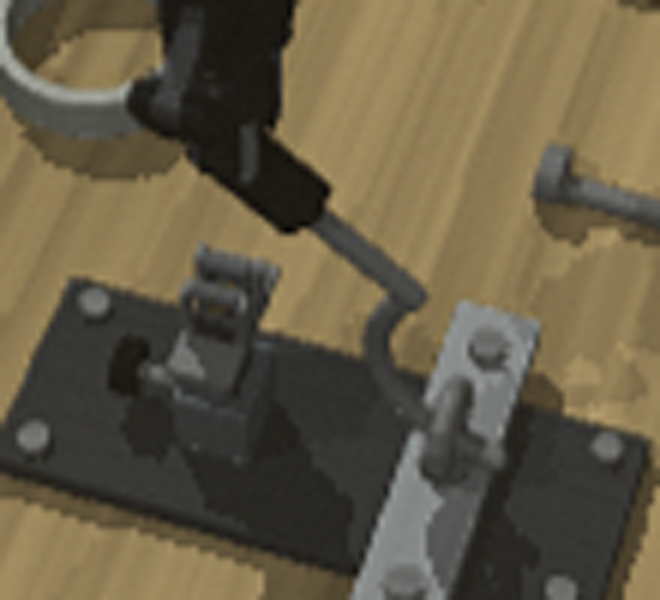

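```bash
cat > fitk.py <<'E'
from h import *
def go(tcp,psi,arc,lev,tip,v0,off=(235,220),k=6):
    from station import bot
    s=bot.calibration("side");np.set_printoptions(precision=4,suppress=True)
    u=lambda p:unz(p,off,k) if len(p) else []
    v,r=hookcurve(s,tcp,psi,u(arc),u(lev),u([tip]) if tip else None,v0)
    print(v,np.degrees(v[2]),r)
    t=v[2];R=np.array([[np.cos(t),-np.sin(t)],[np.sin(t),np.cos(t)]])
    print("C",tcp[0]+v[0],tcp[2]+v[1],"g",R.T@(np.array([-.0107,.0151])-v[:2]))
E
python3 - <<'E'
from fitk import *
go([.5637,.1559,.1800],.0103,[(390,312),(375,345),(393,385),(415,405)],[(330,222),(365,253),(395,281)],(503,457),(-.1,-.09,.65))
E
```

```text
[-0.1062 -0.0839  0.7219] 41.362452476120616 [ 0.5388 -0.0833  0.1632  0.6287  0.0944 -0.1837 -0.6058  0.3886  0.4577]
C 0.4574621044227934 0.09606044895736796 g [0.1372 0.0112]
```

Run:
```python
import path;from path import *
path.g[:]=(.138,.013)
def show(tcp):
    out=[]
    for zb in (.0445,.050,.0555):
        ts=np.radians(np.linspace(52,-12,900));f=np.array([bar(t,tcp)[0]-zb for t in ts])
        k=[i for i in np.where(np.sign(f[:-1])!=np.sign(f[1:]))[0] if np.isfinite(f[i])]
        if k: th=ts[k[0]];b=bar(th,tcp)[1];out.append((zb,round(np.degrees(th),1),round(b,1),round(b-tipang(th),1)))
    print(tcp,out)
for tcp in [(.5637,.18),(.572,.176),(.58,.172),(.588,.168),(.595,.163),(.602,.158),(.608,.153),(.613,.147),(.618,.141),(.622,.134),(.625,.127),(.628,.12)]: show(tcp)
for d in (30,26,22,18,14,10,6,2,-2,-6):
    t=np.radians(d);print(d,np.array([.4825,.105])+R(t)@g-off)
```

```text
(0.5637, 0.18) [(0.0445, np.float64(41.5), np.float64(26.1), np.float64(17.5)), (0.05, np.float64(39.5), np.float64(30.3), np.float64(23.8)), (0.0555, np.float64(37.5), np.float64(34.4), np.float64(30.0))]
(0.572, 0.176) [(0.0445, np.float64(38.4), np.float64(22.8), np.float64(17.3)), (0.05, np.float64(36.3), np.float64(26.8), np.float64(23.5)), (0.0555, np.float64(34.2), np.float64(30.6), np.float64(29.4))]
(0.58, 0.172) [(0.0445, np.float64(35.5), np.float64(19.1), np.float64(16.6)), (0.05, np.float64(33.3), np.float64(22.9), np.float64(22.7)), (0.0555, np.float64(31.1), np.float64(26.6), np.float64(28.4))]
(0.588, 0.168) [(0.0445, np.float64(32.7), np.float64(15.1), np.float64(15.4)), (0.05, np.float64(30.4), np.float64(18.7), np.float64(21.2)), (0.0555, np.float64(28.2), np.float64(22.0), np.float64(26.8))]
(0.595, 0.163) [(0.0445, np.float64(29.8), np.float64(12.1), np.float64(15.3)), (0.05, np.float64(27.4), np.float64(15.5), np.float64(21.0)), (0.0555, np.float64(25.2), np.float64(18.5), np.float64(26.3))]
(0.602, 0.158) [(0.0445, np.float64(27.0), np.float64(8.6), np.float64(
[... 916 characters left out ...]
oat64(4.4), np.float64(26.5))]
(0.625, 0.127) [(0.0445, np.float64(12.6), np.float64(0.1), np.float64(20.5)), (0.05, np.float64(10.2), np.float64(1.8), np.float64(24.6)), (0.0555, np.float64(7.9), np.float64(3.3), np.float64(28.4))]
(0.628, 0.12) [(0.0445, np.float64(9.6), np.float64(-0.9), np.float64(22.5)), (0.05, np.float64(7.2), np.float64(0.5), np.float64(26.3)), (0.0555, np.float64(4.9), np.float64(1.7), np.float64(29.8))]
30 [0.60621151 0.17015833]
26 [0.61153475 0.16207954]
22 [0.61628149 0.1536491 ]
18 [0.62042858 0.14490808]
14 [0.62395583 0.13589907]
10 [0.62684604 0.12666595]
6 [0.62908515 0.11725371]
2 [0.63066224 0.10770821]
-2 [0.63156963 0.09807595]
-6 [0.63180289 0.08840386]
```

Emit:
drive_tool --increments "0.004 0 -0.002 0; 0.004 0 -0.002 0; 0.004 0 -0.002 0; 0.004 0 -0.002 0; 0.004 0 -0.002 0; 0.004 0 -0.002 0; 0.004 0 -0.003 0; 0.004 0.0005 -0.003 0; 0.004 0 -0.003 0; 0.003 0 -0.003 0; 0.003 0 -0.003 0; 0.003 0 -0.003 0"

```text
t: 12.62
eef_pos: [0.6093, 0.1567, 0.1509]
tool_rot: [-0.0, 1.0, 0.005, 0.001]
contact_force: [1.2, -0.1, 0.5]
gripper_width: 0.202
```

```bash
python3 snap.py m
```

```text
12.6167 [0.60933108 0.15672033 0.15087259] [0.9999857  0.00530917] [ 1.23414923 -0.09684418  0.45666123] [-0.02391381  0.01097173 -0.03826517] 0.2021230394788555
```

View pics/m.png

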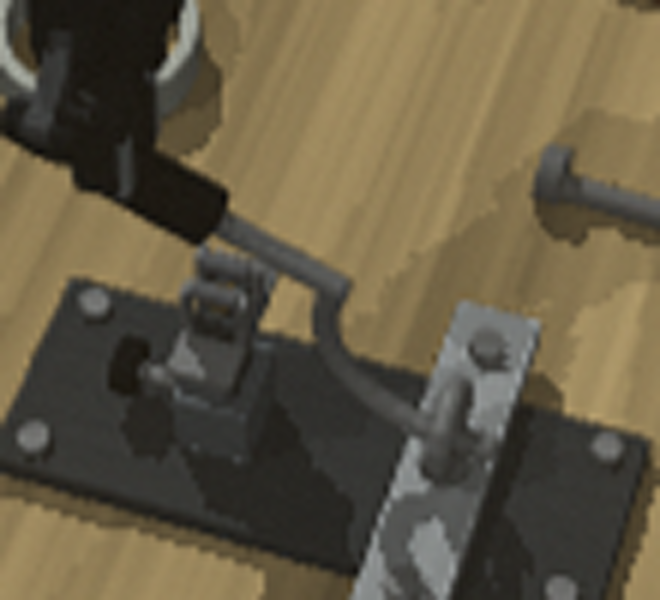

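```bash
python3 - <<'E'
from fitk import *
go([.6095,.1565,.151],.0105,[(325,315),(331,345),(358,385),(400,412)],[(232,226),(270,247),(315,271)],(491,448),(-.13,-.05,.4))
E
python3 - <<'E'
import cv2
im=cv2.imread('pics/m_raw.png');cv2.imwrite('pics/m2.png',cv2.resize(im[245:305,260:330],None,fx=10,fy=10,interpolation=cv2.INTER_CUBIC))
E
```

```text
[-0.1321 -0.0506  0.4489] 25.7180574247927 [ 0.2569  0.2675 -0.1397  0.3892 -0.267  -0.172   0.0662  0.3959  0.0591]
C 0.47735725978620536 0.10044144842943528 g [0.1379 0.0065]
```

View pics/m2.png

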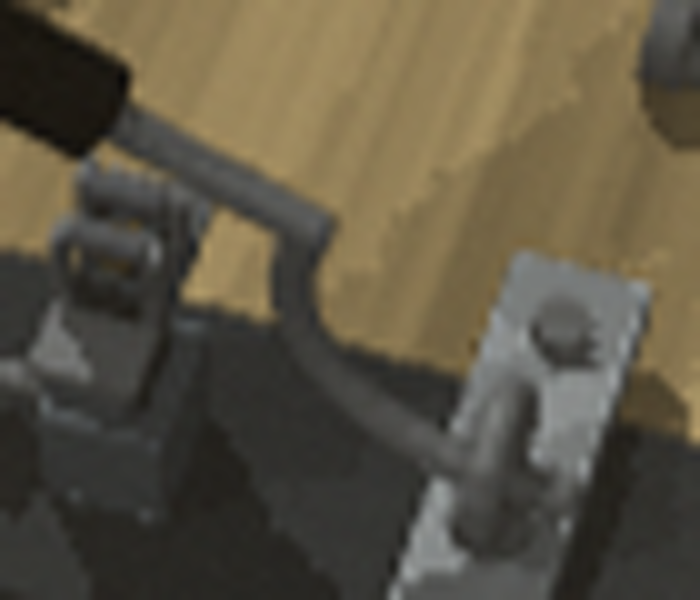

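Run:
```python
from h import *
from station import bot
s=bot.calibration("side")
for z in np.arange(.085,.135,.005):
    P=place([.5325,.156,.0115],[[.029,.0065,z],[.047,.0065,z],[.029,-.0065,z],[.047,-.0065,z]])
    print(round(z,3),((proj(s,P)-(260,245)+.5)*10-.5).round().astype(int).tolist())
```

```text
0.085 [[153, 310], [77, 288], [173, 264], [96, 242]]
0.09 [[153, 297], [76, 276], [172, 251], [96, 230]]
0.095 [[153, 284], [75, 263], [172, 238], [95, 217]]
0.1 [[153, 272], [75, 250], [172, 225], [95, 204]]
0.105 [[152, 258], [74, 237], [172, 212], [94, 190]]
0.11 [[152, 245], [74, 224], [171, 199], [94, 177]]
0.115 [[152, 232], [73, 210], [171, 185], [93, 164]]
0.12 [[151, 219], [73, 197], [171, 172], [93, 151]]
0.125 [[151, 206], [72, 184], [171, 159], [92, 137]]
0.13 [[151, 192], [72, 170], [171, 145], [92, 124]]
```

Emit:
drive_tool --increments "0.0025 0 -0.003 0; 0.0025 0 -0.003 0; 0.0025 0 -0.003 0; 0.0025 0 -0.003 0; 0.002 0 -0.003 0; 0.002 0 -0.003 0; 0.0015 0 -0.003 0; 0.0015 0 -0.003 0; 0.001 0 -0.003 0; 0 0 0 0"

```text
t: 13.5
eef_pos: [0.6262, 0.1564, 0.123]
tool_rot: [0.0, 1.0, 0.005, -0.001]
contact_force: [1.4, -0.4, 2.0]
gripper_width: 0.201
```

```bash
python3 snap.py n
python3 - <<'E'
import cv2
im=cv2.imread('pics/n_raw.png');cv2.imwrite('pics/n2.png',cv2.resize(im[245:305,245:330],None,fx=9,fy=9,interpolation=cv2.INTER_CUBIC))
from station import bot
im=bot.read_camera("wrist");cv2.imwrite("pics/n3.png",im[:,:,::-1])
E
```

```text
13.5 [0.62617609 0.1564452  0.12300797] [0.99998561 0.00533426] [ 1.3631618  -0.35325169  1.98118236] [ 0.02721059 -0.31807582  0.00790738] 0.2009972080650269
```

View pics/n2.png

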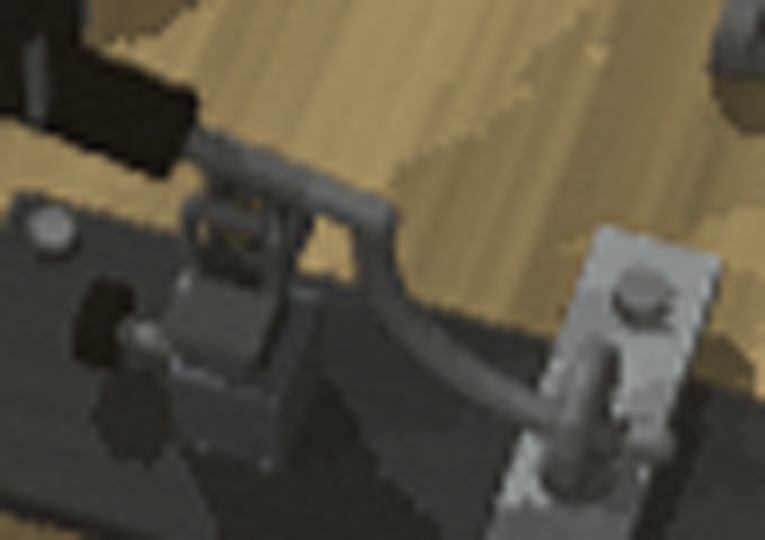

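View pics/n3.png

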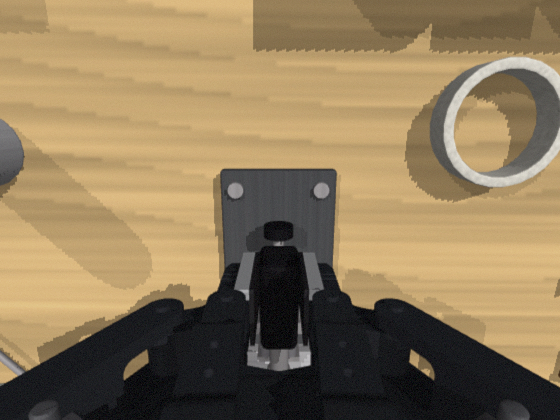

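Run:
```python
from fitk import *
go([.6262,.1562,.1230],.0105,[(373,245),(393,303),(450,362),(515,405)],[(215,145),(280,171),(345,195)],(673,445),(-.145,-.02,.2),(245,245),9)
```

```text
[-0.1434 -0.0223  0.2478] 14.197852831526019 [-0.1797 -0.0484  0.0622 -0.2455 -0.1691  0.0322  0.4377 -0.1576 -0.1165]
C 0.482768167785753 0.10065698080864613 g [0.1379 0.0037]
```

Emit:
drive_tool --increments "0.0007 0 -0.002 0; 0.0006 0 -0.002 0; 0.0005 0 -0.002 0; 0.0005 0 -0.002 0; 0 0 0 0" --squeeze 35

```text
t: 14.02
eef_pos: [0.6285, 0.1566, 0.1153]
tool_rot: [0.0, 1.0, 0.005, -0.0]
contact_force: [1.8, 0.1, 2.5]
gripper_width: 0.193
```

Emit:
drive_tool --increments "0.0004 0 -0.0015 0; 0.0004 0 -0.0015 0; 0.0003 0 -0.0015 0; 0 0 0 0"

```text
t: 14.35
eef_pos: [0.6299, 0.1569, 0.1113]
tool_rot: [-0.0, 1.0, 0.005, 0.0]
contact_force: [1.5, 0.4, 4.8]
gripper_width: 0.192
```

Emit:
drive_tool --increments "0.0002 0 -0.0015 0; 0.0001 0 -0.0015 0; 0 0 0 0"

```text
t: 14.6
eef_pos: [0.6304, 0.1568, 0.1085]
tool_rot: [-0.0, 1.0, 0.005, 0.0]
contact_force: [1.1, 1.1, 5.3]
gripper_width: 0.195
```

Emit:
drive_tool --increments "0.0002 0 -0.0015 0; 0.0001 0 -0.0015 0; 0 0 0 0"

```text
t: 14.85
eef_pos: [0.6309, 0.1567, 0.1056]
tool_rot: [-0.0, 1.0, 0.005, 0.0]
contact_force: [0.6, 0.2, 5.8]
gripper_width: 0.193
```

```bash
python3 snap.py p
python3 - <<'E'
import cv2
im=cv2.imread('pics/p_raw.png');cv2.imwrite('pics/p2.png',cv2.resize(im[245:305,235:330],None,fx=8,fy=8,interpolation=cv2.INTER_CUBIC))
E
```

```text
14.85 [0.63088413 0.15672004 0.10558572] [0.99998532 0.0053976 ] [0.6315482  0.2108572  5.80570868] [ 0.05477307 -0.100523   -0.00298039] 0.1927099467464129
```

View pics/p2.png

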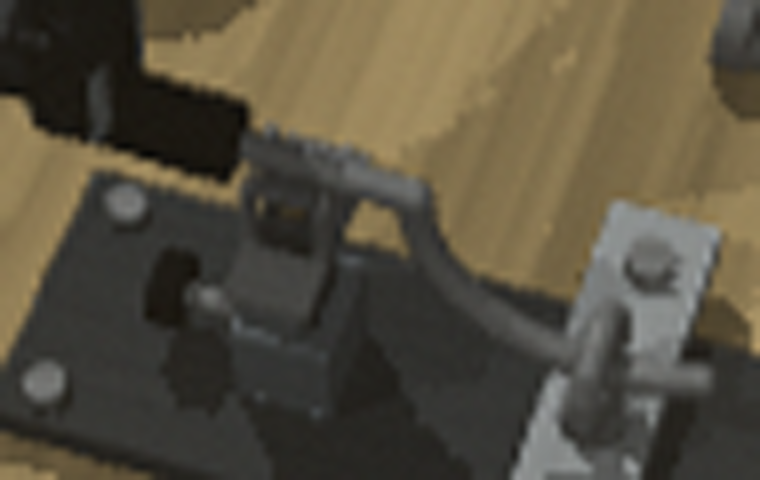

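Emit:
drive_tool --increments "0.0002 0 -0.0015 0; 0 0 -0.0015 0; 0 0 0 0"

```text
t: 15.15
eef_pos: [0.6314, 0.1569, 0.1031]
tool_rot: [-0.0, 1.0, 0.005, 0.001]
contact_force: [1.1, -0.2, 7.5]
gripper_width: 0.191
```

Emit:
drive_tool --increments "0.0002 0 -0.0015 0; 0 0 -0.0015 0; 0 0 0 0"

```text
t: 15.4
eef_pos: [0.6319, 0.157, 0.1004]
tool_rot: [-0.0, 1.0, 0.005, 0.001]
contact_force: [2.6, -0.2, 7.6]
gripper_width: 0.195
```

Emit:
drive_tool --increments "0 0 -0.0015 0; 0 0 -0.0015 0; 0 0 0 0"

```text
t: 15.65
eef_pos: [0.632, 0.1568, 0.0972]
tool_rot: [-0.0, 1.0, 0.005, 0.001]
contact_force: [2.3, 0.2, 6.0]
gripper_width: 0.192
```

Emit:
drive_tool --increments "0 0 -0.0015 0; 0 0 -0.001 0; 0 0 0 0"

```text
t: 15.9
eef_pos: [0.6311, 0.1566, 0.0932]
tool_rot: [-0.0, 1.0, 0.005, 0.0]
contact_force: [4.5, 1.2, -3.1]
gripper_width: 0.189
```

```bash
python3 snap.py q
python3 - <<'E'
import cv2
im=cv2.imread('pics/q_raw.png');cv2.imwrite('pics/q2.png',cv2.resize(im[245:305,235:330],None,fx=8,fy=8,interpolation=cv2.INTER_CUBIC))
E
```

```text
15.9 [0.63106236 0.15655476 0.09320327] [0.99998546 0.00538623] [ 4.48882948  1.23586416 -3.0640411 ] [ 0.25393516 -0.94679202 -0.05372649] 0.18852823354924378
```

View pics/q2.png

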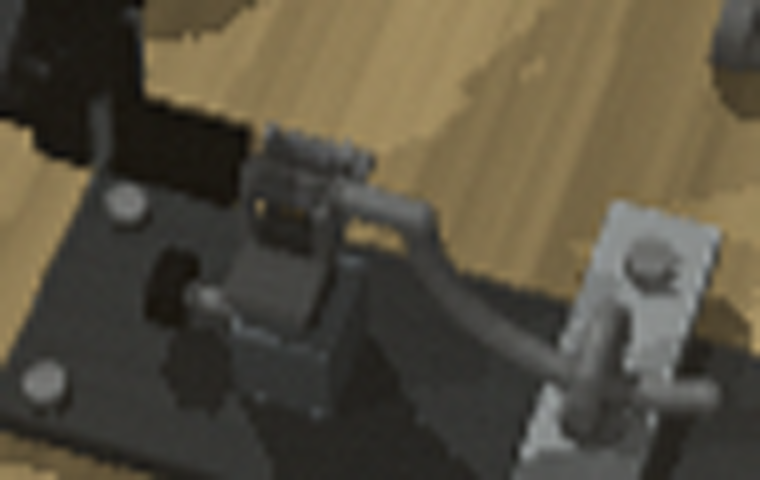

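Emit:
drive_tool --increments "0 0 0 0; 0 0 0 0; 0 0 0 0; 0 0 0 0; 0 0 0 0; 0 0 0 0" --grip 0.6

```text
t: 16.45
eef_pos: [0.6307, 0.1566, 0.0938]
tool_rot: [0.0, 1.0, 0.005, -0.0]
contact_force: [-0.5, -0.5, 0.2]
gripper_width: 0.6
```

```bash
python3 snap.py r
python3 - <<'E'
import cv2
im=cv2.imread('pics/r_raw.png');cv2.imwrite('pics/r2.png',cv2.resize(im[245:305,235:330],None,fx=8,fy=8,interpolation=cv2.INTER_CUBIC))
E
```

```text
16.45 [0.63066915 0.15656124 0.09377288] [0.99998548 0.00538662] [-0.4634959  -0.51698335  0.18090738] [-0.01680206 -0.01287052 -0.00712067] 0.6002372502807538
```

View pics/r2.png

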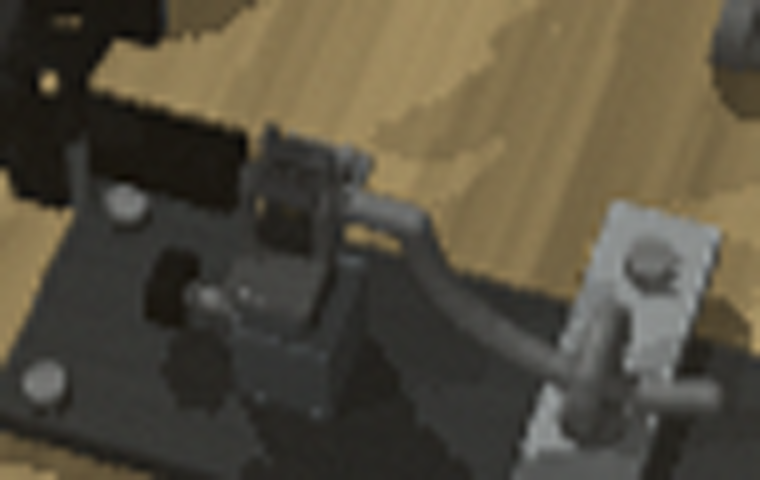

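Emit:
drive_tool --increments "0 0 0.01 0; 0 0 0.02 0; 0 0 0.03 0; 0 0 0.035 0; 0.01 0 0.035 0; 0.01 0 0.03 0; 0 0 0.01 0; 0 0 0 0"

```text
t: 17.17
eef_pos: [0.6529, 0.1573, 0.2683]
tool_rot: [-0.001, 1.0, 0.005, 0.003]
contact_force: [-0.8, 0.8, -1.4]
gripper_width: 0.602
```

```bash
python3 snap.py s
python3 - <<'E'
import cv2
im=cv2.imread('pics/s_raw.png');cv2.imwrite('pics/s2.png',cv2.resize(im[240:305,230:330],None,fx=8,fy=8,interpolation=cv2.INTER_CUBIC))
from station import bot
im=bot.read_camera("wrist");cv2.imwrite("pics/s3.png",im[:,:,::-1])
im=bot.read_camera("top");cv2.imwrite("pics/s4.png",im[:,:,::-1])
E
```

```text
17.1667 [0.65285452 0.15727457 0.26834647] [0.99998037 0.00514316] [-0.82267546  0.79572098 -1.37683002] [-0.01387687  0.00019957  0.01138272] 0.6023875508198812
```

View pics/s2.png

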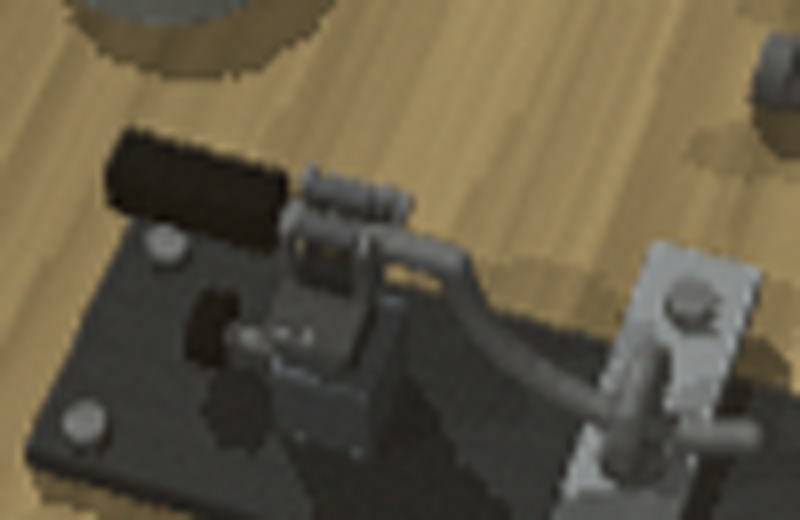

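View pics/s3.png

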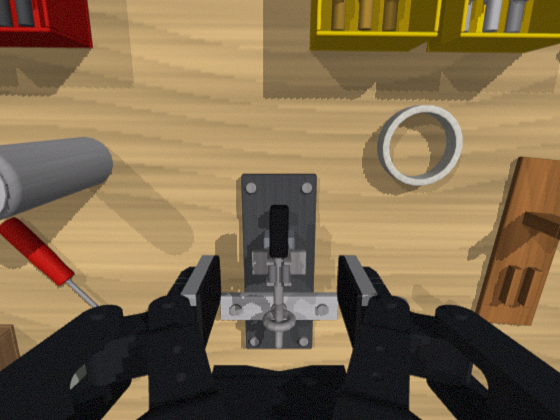

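View pics/s4.png

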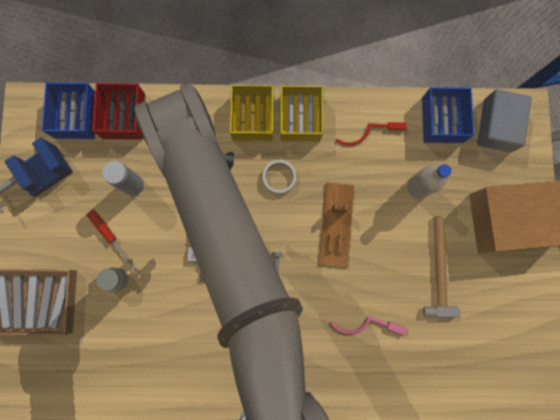

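Run:
```python
from fitk import *
import cv2
from station import bot
tcp=[.63,.1566,.1]
go(tcp,.0112,[(467,290),(497,340),(545,376),(590,398)],[(385,245),(440,255)],(761,435),(-.148,.005,0.),(230,240),8)
s=bot.calibration("side")
im=cv2.imread("pics/s2.png")
# overlay handle box for theta candidates, eye-centred C
for C,th,col in (((.4825,.1075),-.03,(0,255,0)),((.4825,.1075),-.08,(0,0,255)),((.4825,.1075),0.04,(255,0,0))):
    Q=[]
    for x,y,z in ((.155,.009,.01),(.105,.009,.01),(.105,.009,-.01),(.155,.009,-.01),(.155,.009,.01),(.155,-.009,.01),(.105,-.009,.01)):
        Q.append([C[0]+np.cos(th)*x-np.sin(th)*z,.1562+y+.0112*.1,C[1]+np.sin(th)*x+np.cos(th)*z])
    P=((proj(s,Q)-(230,240)+.5)*8-.5).astype(int);cv2.polylines(im,[P],False,col,1)
cv2.imwrite("pics/s5.png",im)
```

```text
[-0.1486  0.0011 -0.0087] -0.5004542103941847 [ 0.3991 -0.0544  0.2326  0.5367 -0.5813  0.0252  0.5068 -0.1875]
C 0.48140576777830113 0.10109106289909514 g [0.1378 0.0152]
```

View pics/s5.png

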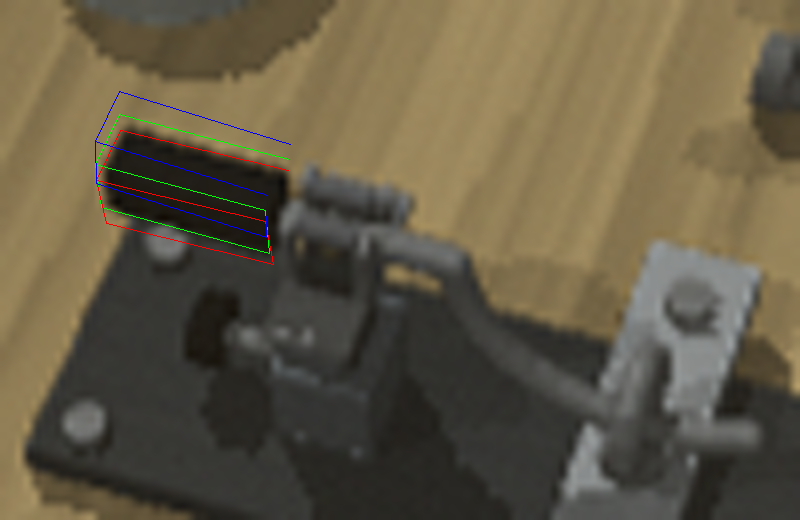

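Run:
```python
from station import bot
o=bot.get_obs();print(o["t"],o["eef_pos"],o["contact_force"],o["gripper_width"])
print(bot.hand_in())
```

```text
17.3167 [0.64961165 0.15634058 0.26225102] [-1.47834409  0.4785701  -0.11415284] 0.5966734497998452
the job is handed in; nothing more can be done
None
```

The hook is in the jig: its tip passes through the eye from the catch side, and its lever has snapped into the roller catch. I let go and handed in at about 17.3 s of the 64 s allowed.

**How it went**
- **Grasp:** I gripped the end of the handle and lifted the hook out of the rack. The first try closed on air, because the fingertips sat about 10 mm above the reported TCP rather than 22 mm ahead of it. I regripped 30 mm lower.
- **Tilt:** The tool cannot pitch, so I rested the tip lightly against the rack's fork and let the hook turn in the jaws to about 48°.
- **Swing and press:** I fed the tip through the eye and swung the hook round close to its own arc. I then pressed the lever down in small steps.

**Last checks**
- **Snap:** The pressing force peaked at about 7.6 N at the handle. It then flipped to about −3 N as the catch pulled the lever in, and I stopped and opened the gripper.
- **Fit:** The last side and wrist pictures show the tip past the eye and both rollers over the nearly level lever. The gripper is clear, about 15 cm above the handle.
- **Lever height:** I estimate the lever at about 101 mm up at the post. That is roughly 2 mm lower than the 103 mm I had worked out from the roller positions, which is within the camera error.
- **Not measured:** I had no direct reading of the rollers or the sprung pad, so home rests on the force drop and the pictures.
- **Other things on the bench:** Those visible in the last top picture look unmoved. The arm hid part of that view.

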